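Centre-punch the cast hinge brackets

TASK

Lift every hinge bracket out of the pockets of the forming die and lay them all flat on the bare steel plate. When all lie there, take the spring-loaded centre punch from its stand and press it straight down on each bracket's drill spot until it snaps and the spot is sunk. When all are punched, lay all the brackets flat side by side in the grey tray, hang the punch upright in its stand again, and leave the other things on the bench where they are.

Things in the scene. Friction and masses are not known exactly. Their poses are not given: they have to be found in the camera images.
- die: fixed dark steel forming die, a block 276 (its x) x 120 (its y) x 35 mm high with four open pockets in a row along its x, at x = -96, -32, +32, +96 mm. Each pocket is 44 mm (x) by 88 mm (y) and 20 mm deep, its floor 15 mm above the bench. Origin: centre of the underside, z up.
- plate: fixed plain steel bench plate, 310 (its x) x 160 (its y) x 12 mm thick, bare. Origin: centre of the underside, z up; its top is 12 mm above the bench.
- tray: fixed grey plastic tray, open at the top, 290 (its x) x 150 (its y) x 28 mm high, walls 4 mm. Origin: centre of the underside, z up; its floor is 4 mm above the bench.
- stand: fixed grey punch stand, 60 x 60 x 85 mm high, with a 27 mm round hole through its top plate. The hole is open below the 12 mm top plate down to a 5 mm base plate. Origin: centre of the underside, on the axis of the hole, z up.
- punch: loose steel centre punch, 250 g, upright in the stand. Origin: end of its tip when out; z up the punch. Tip 8 mm thick (5 mm at the end) to z = 26 mm, nose 18 mm thick to 70, round collar 40 mm across from 70 to 78, square handle 18 x 18 mm (sides along x and y) to 136, cap to 142: grip it at about 110. At home the collar rests on the stand's top, the tip 15 mm above the bench.
- punch_tip (a joint): how far the punch's sprung tip is pushed into the nose, m: 0 out, at most 0.013. It pushes back with 3 N at first touch and 1.5 N more per mm. On a drill spot the force climbs to about 13 N (tip in about 7 mm), then it snaps: the spot sinks 4 mm at once and the force falls by about 5 N. Off the spot it never snaps and the tip comes hard up at 13 mm.
- bracket1: cast aluminium hinge bracket, about 140 g; two or three of four alike are present, each in a die pocket, either way round. Base 84 (its x) x 40 (its y) x 12 mm thick; upright flange across it at x = -22 mm, 10 mm thick (x), 36 mm wide (y), to 54 mm above the underside: pinch it from above. Origin: centre of the underside, z up.
- spot1 (a point): drill spot of bracket1: a copper-coloured disc 15 mm across in a 17 mm square hole in the base's top, 1.5 mm below it. This point is the hole's centre at the level of the base's top, 12 mm above the underside, at x = +18 mm of the bracket.
- mark1 (a joint): how far drill spot 1 has been sunk, in m: 0 unmarked, 0.004 marked. It gives way at about 13 N and then stays down.
- bracket2: another such bracket, like bracket1.
- spot2 (a point): drill spot of bracket2: a copper-coloured disc 15 mm across in a 17 mm square hole in the base's top, 1.5 mm below it. This point is the hole's centre at the level of the base's top, 12 mm above the underside, at x = +18 mm of the bracket.
- mark2 (a joint): how far drill spot 2 has been sunk, in m: 0 unmarked, 0.004 marked. It gives way at about 13 N and then stays down.
- bracket3: another such bracket, like bracket1.
- spot3 (a point): drill spot of bracket3: a copper-coloured disc 15 mm across in a 17 mm square hole in the base's top, 1.5 mm below it. This point is the hole's centre at the level of the base's top, 12 mm above the underside, at x = +18 mm of the bracket.
- mark3 (a joint): how far drill spot 3 has been sunk, in m: 0 unmarked, 0.004 marked. It gives way at about 13 N and then stays down.
- bracket4: another such bracket, like bracket1.
- spot4 (a point): drill spot of bracket4: a copper-coloured disc 15 mm across in a 17 mm square hole in the base's top, 1.5 mm below it. This point is the hole's centre at the level of the base's top, 12 mm above the underside, at x = +18 mm of the bracket.
- mark4 (a joint): how far drill spot 4 has been sunk, in m: 0 unmarked, 0.004 marked. It gives way at about 13 N and then stays down.
- jar: clear lidded jar, 48 mm across, 75 mm high; a bystander, to be left alone. Origin: centre of the underside.
- tape: white roll of tape, 64 mm across, 19 mm high, lying flat; a bystander, to be left alone. Origin: centre of the underside.
- driver: screwdriver with blue handle, lying on the bench; a bystander, to be left alone. Origin: about its middle.
- disk: hard disk, 147 x 100 x 26 mm; a bystander, to be left alone. Origin: centre of the underside.
- fan: square black cooling fan, 80 x 80 x 20 mm; a bystander, to be left alone. Origin: centre of the underside.
- charger: black charger brick, 120 x 55 x 30 mm; a bystander, to be left alone. Origin: centre of the underside.
Not all that is in view belongs to the job. Leave any blue look-alike of the bracket2 alone.

How it is judged:
By the outcome, as a careful person would: the job done as asked, in the order asked, and still so for the second after the job is handed in, with the robot touching nothing.
Of bracket1, bracket2, bracket3, bracket4 only 2 to 3 are there at a start; the rules pass over those that are not, and their reading is None.
At some moment in a run one of bracket1, bracket2, bracket3, bracket4 may be knocked a few centimetres aside while the robot is not near it.
It also fails if it takes over 210 s, if anything falls off the work surface, if the arm or the gripper's body presses on something with over 40 N, if the wrist force passes 120 N, or if a joint passes its speed limit or range.

ROBOT

A 6-joint arm with a two-finger parallel gripper is mounted at the origin on the work surface. World frame = base frame: x ahead of the robot, y to its left, z up, the work surface at z = 0. Lengths are in m, angles in rad, forces in N, time in s.
With the tool pointing down it reaches from about 0.375 to 0.9 m from the base axis. Payload 3.1 kg.
Tool frame: the origin (TCP) lies between the finger pads; the fingertips stand 17 mm ahead of it and the grasp point (between the pads) lies 2 mm behind it (robot.nose_length is the distance from the TCP to the fingertips, in m); z points along the fingers, y is the line along which they close (so a half turn about z gives the same grasp; the last joint's range is limited). The gripper opens to 87 mm and grips with 3 to 60 N. Pads are 19 mm wide; open, the fingers measure 117 mm over their backs; the gripper's body (75 mm by 190 mm) begins 51 mm behind the grasp point.
Start: joints at [-1.351, 0.527, 1.433, -0, 1.181, -0.178], TCP at [0.243, -0.576, 0.24] pointing down, gripper open.
Joint ranges: [-3.08, 3.08], [-0.75, 2.2], [0.22, 2.44], [-1.43, 4.57], [0, 2.65], [-2.85, 2.85]. Speed limits (rad/s): [2.79, 2.79, 3.14, 3.14, 3.14, 3.14].

INTERFACE

Orientations are given as a unit quaternion [x, y, z, w].
In Python, from rig import robot, cams gives the robot as it stands.
- The arm moves only by the shell command python3 -m pendant 'ROWS' [FORCE]. ROWS is JSON, a list of rows, each an object with "jaw": the opening, from 0 (shut) to 1 (fully open); "linear": the shift along the tool's x, y, z in cm, a list of three; "twist": the turn about the tool's z in degrees. A call has 1 to 12 rows; each row shifts and turns the commanded pose from where the row before left it, along the tool's axes as they then stand; what a row does not reach is not made up. A row lasts 1/12 s, in which the tool goes at most 41.7 mm and 7.16 degrees, less where a joint would pass 70% of its speed; a pose out of reach is approached as far as the arm can. A call is refused whole if a number of a shift passes 4.17 or a number of a turn 7.16, either way. A call with a gripper value outside its range is refused whole. The fingers move at their own pace and stop on an object; FORCE is the grip in N (left out, the last holds). Time passes only in rows, so rows that do not move let the fingers close. It gives the time, the measured TCP pose, the force, the opening and the grip force at its end, in the units of the state.
- robot.get_obs(): the state, without advancing time (a new reading comes with each control period).
- cams.camera(name): name is "scene" or "side" or "wrist"; returns a dict with "color" (420x560x3 uint8, blue, green, red), "depth" (420x560 float32, m along the optical axis (not along the pixel's ray), 0 where there is no reading), "fov_y" (degrees; the focal length in pixels is half the picture's height over the tangent of half this angle, whatever the lens; pixels are square), "cx", "cy" (the principal point, pixels), "view" (4x4, takes a point from world to camera coordinates). Camera axes: x right, y down, z forward; pixel columns grow to the right and rows downward; lengths in m; the calibration is good to about 2 mm. A picture is of the moment at which its call begins.
- robot.hand_in(): hands the job in; it is judged then, once.
The state is a dict: "time": time; "q": joint angles; "joint_velocities": joint speeds; "joint_torque": joint torques, N m; "position": TCP position; "tool_rot": TCP orientation; "ft_force": force on the tool from outside, world axes, zero at the start; "moment": the same for the moment, N m; "grip_width": finger opening in m; "grip_force": force on a finger pad.
Only numpy, scipy, OpenCV 4.12 (cv2) and the standard library are available. Lean on these libraries where they do the work, as an engineer would, in place of code of your own. Each camera call takes 0.05 s, during which the arm holds its last target. There are 200 camera calls.

## Working session

There is one attempt and no reset: what is moved stays moved. The work goes in short steps, Python scripts to look and compute and a shell command to move; the robot and the scene stay as the last step left them, time stands still between calls to the robot, and variables do not carry over. Pictures are saved under pics/ and viewed, at most 14 in all, crops included, and the job is handed in when it is done.

```bash
ls; mkdir -p pics
cat > h.py <<'E'
import numpy as np, cv2
from rig import robot, cams
from scipy.spatial.transform import Rotation as R
def K(c):
    f=c["color"].shape[0]/2/np.tan(np.radians(c["fov_y"])/2); return f,c["cx"],c["cy"]
def cloud(c):
    f,cx,cy=K(c); d=c["depth"]; v,u=np.mgrid[:d.shape[0],:d.shape[1]]
    p=np.stack([(u-cx)/f*d,(v-cy)/f*d,d,np.ones_like(d)],-1)
    return (p@np.linalg.inv(c["view"]).T)[...,:3]
def ray(c,u,v,z):
    f,cx,cy=K(c); T=np.linalg.inv(c["view"]); d=T[:3,:3]@[(u-cx)/f,(v-cy)/f,1]; o=T[:3,3]
    return o+d*(z-o[2])/d[2]
def proj(c,p):
    f,cx,cy=K(c); q=c["view"]@np.r_[p,1]; return q[0]/q[2]*f+cx,q[1]/q[2]*f+cy
def obs():
    o=robot.get_obs(); r=R.from_quat(o["tool_rot"]).as_matrix()
    print("t",round(o["time"],2),"p",np.round(o["position"],4),"xaxis deg",round(np.degrees(np.arctan2(r[1,0],r[0,0])),2),"q",np.round(o["q"],2),"F",np.round(o["ft_force"],1),"w",round(o["grip_width"],4),"gf",round(o["grip_force"],1)); return o,r
E
python3 - <<'E'
from h import *
o,r=obs(); print(r.round(3))
ims=[]
for n in("scene","side"):
    c=cams.camera(n); np.save(f"pics/{n}.npy",c,allow_pickle=True); cv2.imwrite(f"pics/{n}.png",cv2.resize(c["color"],(800,600))); print(n,np.linalg.inv(c["view"]).round(2),c["fov_y"])
E
```

```text
pics
t 0.0 p [ 0.2426 -0.5752  0.2386] xaxis deg 22.85 q [-1.35  0.53  1.43 -0.    1.18 -0.18] F [-0.  -0.2 -0.4] w 0.087 gf 0.0
[[ 0.922  0.388 -0.   ]
 [ 0.388 -0.922  0.002]
 [ 0.    -0.002 -1.   ]]
scene [[ 0.35  0.75 -0.57  1.19]
 [ 0.94 -0.26  0.22 -0.21]
 [ 0.02 -0.61 -0.79  0.97]
 [ 0.    0.    0.    1.  ]] 50.38464190932093
side [[-0.69 -0.49  0.53 -0.13]
 [-0.72  0.48 -0.49  0.68]
 [-0.01 -0.73 -0.69  0.91]
 [ 0.    0.    0.    1.  ]] 54.185684936476896
```

View pics/scene.png

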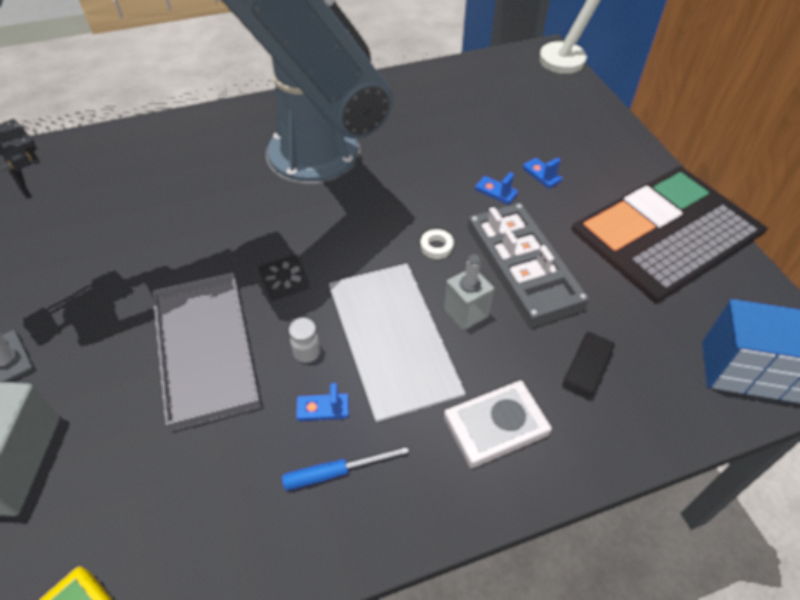

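View pics/side.png

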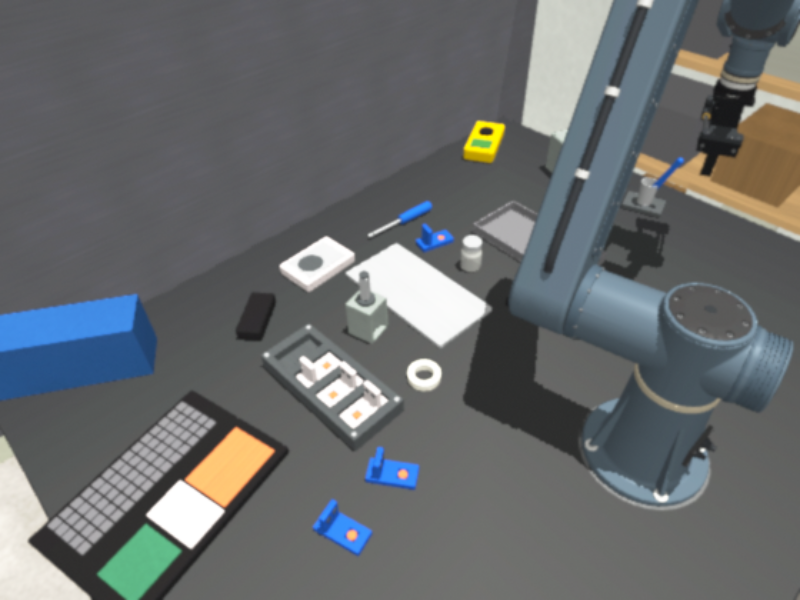

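The scene picture (800x600) shows three silver brackets in the die, with spots at about (512,224), (526,245) and (526,272). The blue look-alikes at (497,187), (543,170) and (322,405) don't fit the description because of their colour, so I'll leave them alone. The plate is at (397,340), the tray at (205,350), the stand with the punch at (470,295), the jar at (304,340) and the fan at (285,277).

```bash
cat > m.py <<'E'
from h import *
import sys
C={n:np.load(f"pics/{n}.npy",allow_pickle=True).item() for n in("scene","side")}
P={n:cloud(C[n]) for n in C}
def rect(n,m,zr,lab,minA=40):
    p=P[n]; m=m&(p[...,2]>zr[0])&(p[...,2]<zr[1])&(C[n]["depth"]>0)
    k,l,s,ce=cv2.connectedComponentsWithStats(m.astype(np.uint8))
    for i in range(1,k):
        if s[i,4]<minA: continue
        q=p[l==i]; (c,wh,a)=cv2.minAreaRect((q[:,:2]*1000).astype(np.float32))
        if wh[0]<wh[1]: wh=wh[::-1]; a+=90
        print(n,lab,"px",ce[i].round(),"n",s[i,4],"c",np.round(c,1),"wh",np.round(wh,1),"ang",round((a+90)%180-90,1),"z",(np.median(q[:,2])*1000).round(1))
for n in C:
    b,g,r=[C[n]["color"][...,i].astype(int) for i in range(3)]
    reg=(P[n][...,0]>.2)&(P[n][...,0]<1)&(abs(P[n][...,1])<.8)
    rect(n,reg&(g>140)&(abs(r-b)<40),(.006,.018),"plate",400)
    rect(n,reg,(.022,.045),"h22-45",150)
    rect(n,reg,(.06,.075),"flange/jar",15)
    rect(n,reg,(.078,.089),"stand",40)
    rect(n,reg,(.1,.3),"punch",20)
    cop=reg&(r-b>60)&(r-g>25)
    k,l,s,ce=cv2.connectedComponentsWithStats(cop.astype(np.uint8))
    for i in range(1,k):
        if s[i,4]>15: print(n,"copper",ce[i].round(1),s[i,4],(ray(C[n],*ce[i],.0255)*1000).round(1),"blue",(b-r)[l==i].mean().round())
E
python3 m.py
```

```text
scene plate px [276. 239.] n 6073 c [561.6   1.1] wh [311.2 160.9] ang -1.2 z 11.2
scene h22-45 px [456. 144.] n 302 c [439.  632.1] wh [106.3  76.9] ang 16.9 z 23.5
scene h22-45 px [368. 182.] n 2766 c [485.4 305.2] wh [280.5 124.9] ang 1.6 z 32.4
scene h22-45 px [481. 170.] n 219 c [548.8 635.3] wh [104.8 101. ] ang -13.8 z 23.2
scene h22-45 px [462. 186.] n 210 c [588.4 557.9] wh [87.2 80.7] ang 16.6 z 23.4
scene h22-45 px [140. 247.] n 633 c [ 472.8 -325.7] wh [295.6 150.7] ang -2.4 z 26.7
scene h22-45 px [520. 263.] n 497 c [857.2 535.3] wh [175.9  80.5] ang 24.1 z 33.8
scene h22-45 px [412. 253.] n 887 c [740.2 304.5] wh [124.4  54.8] ang -49.5 z 28.4
scene h22-45 px [347. 295.] n 2350 c [787.9 103.5] wh [147.  100.6] ang -86.4 z 25.7
scene h22-45 px [ 20. 323.] n 468 c [ 602.9 -605.9] wh [168.6  16.9] ang -27.3 z 33.5
scene h22-45 px [218. 330.] n 288 c [ 773.  -201.6] wh [98.1 20.8] ang 86.8 z 24.2
scene h22-45 px [ 54. 411.] n 643 c [ 823.1 -544.1] wh [88.4 44.6] ang 69.6 z 39.8
scene flange/jar px [346. 150.] n 47 c [391.5 279.9] wh [37.6 11.3] ang -0.0 z 66.6
scene flange/
[... 3418 characters left out ...]
2 15.5] ang 18.7 z 129.6
side punch px [255. 199.] n 141 c [553.3 152.7] wh [23.7 19.4] ang -57.8 z 135.4
side punch px [365. 212.] n 345 c [223.6 107.6] wh [46.7 16.3] ang 6.4 z 279.2
side punch px [ 48. 229.] n 3204 c [863.3 617.5] wh [248.6 106.1] ang 59.3 z 128.2
side copper [337.1 107. ] 147 [ 830.9 -532.7   25.5] blue -191.0
side copper [228.1 255.4] 17 [517.8 289.3  25.5] blue -106.0
side copper [232.7 275.7] 19 [454.2 323.6  25.5] blue -108.0
side copper [249.4 290. ] 23 [388.9 321.1  25.5] blue -109.0
side copper [160.5 326.2] 1823 [458.2 541.4  25.5] blue -136.0
side copper [281.6 331.3] 30 [246.6 342.3  25.5] blue -114.0
side copper [245.9 374.1] 38 [226.4 468.7  25.5] blue -118.0
```

```bash
cat >> h.py <<'E'
def go(x,y,z,ang=None,rd=1):
    "delta in tool axes (cm) from the measured pose to a goal in m; ang = heading wanted for the tool x"
    o,r=obs(); d=r.T@(np.array([x,y,z])-o["position"])*100; print("delta cm",d.round(2),"n",np.linalg.norm(d).round(1))
    if ang is not None:
        a=np.degrees(np.arctan2(r[1,0],r[0,0])); print("twist",round(-((ang-a+180)%360-180),2))
E
python3 -m pendant '[{"jaw":0.6,"linear":[0,0,0],"twist":7.16},{"jaw":0.6,"linear":[0,0,0],"twist":7.16},{"jaw":0.6,"linear":[0,0,0],"twist":7.16}]' 40
python3 -m pendant '[{"jaw":0.6,"linear":[2.3,-3.1,0],"twist":0},{"jaw":0.6,"linear":[2.3,-3.1,0],"twist":0},{"jaw":0.6,"linear":[2.3,-3.1,0],"twist":0},{"jaw":0.6,"linear":[2.3,-3.1,0],"twist":0},{"jaw":0.6,"linear":[2.3,-3.1,0],"twist":0},{"jaw":0.6,"linear":[2.3,-3.1,0],"twist":0},{"jaw":0.6,"linear":[2.3,-3.1,0],"twist":0},{"jaw":0.6,"linear":[2.3,-3.1,0],"twist":0},{"jaw":0.6,"linear":[2.3,-3.1,0],"twist":0},{"jaw":0.6,"linear":[2.3,-3.1,0],"twist":0},{"jaw":0.6,"linear":[2.3,-3.1,0],"twist":0},{"jaw":0.6,"linear":[2.3,-3.1,0],"twist":0}]'
python3 -c "
from h import *
go(.454,.284,.22,1.4)"
```

```text
time: 0.35
position: [0.2426, -0.5755, 0.2389]
tool_rot: [1.0, 0.009, -0.0, -0.001]
ft_force: [0.5, 0.6, -0.1]
grip_width: 0.0744
grip_force: 0.0
time: 1.35
position: [0.5103, -0.1955, 0.2393]
tool_rot: [1.0, 0.012, -0.0, -0.0]
ft_force: [0.5, -1.4, 0.1]
grip_width: 0.0522
grip_force: 0.0
t 1.35 p [ 0.5103 -0.1955  0.2393] xaxis deg 1.36 q [-0.57  0.42  1.63 -0.    1.09  0.98] F [ 0.5 -1.4  0.1] w 0.0522 gf 0.0
delta cm [ -4.48 -48.07   1.95] n 48.3
twist -0.04
```

```bash
python3 -m pendant '[{"jaw":0.6,"linear":[-0.4,-4,0.1],"twist":0},{"jaw":0.6,"linear":[-0.4,-4,0.1],"twist":0},{"jaw":0.6,"linear":[-0.4,-4,0.1],"twist":0},{"jaw":0.6,"linear":[-0.4,-4,0.1],"twist":0},{"jaw":0.6,"linear":[-0.4,-4,0.1],"twist":0},{"jaw":0.6,"linear":[-0.4,-4,0.1],"twist":0},{"jaw":0.6,"linear":[-0.4,-4,0.1],"twist":0},{"jaw":0.6,"linear":[-0.4,-4,0.1],"twist":0},{"jaw":0.6,"linear":[-0.4,-4,0.1],"twist":0},{"jaw":0.6,"linear":[-0.4,-4,0.1],"twist":0},{"jaw":0.6,"linear":[-0.4,-4,0.1],"twist":0},{"jaw":0.6,"linear":[-0.4,-4,0.1],"twist":0}]'
python3 -m pendant '[{"jaw":0.6,"linear":[0,0,0],"twist":0},{"jaw":0.6,"linear":[0,0,0],"twist":0}]'
python3 -c "
from h import *
go(.454,.284,.22,1.4)
c=cams.camera('wrist'); np.save('pics/w1.npy',c,allow_pickle=True); cv2.imwrite('pics/w1.png',c['color'])
print(np.linalg.inv(c['view']).round(3),c['fov_y'])
P=cloud(c); m=(P[...,2]>.06)&(P[...,2]<.075)&(c['depth']>0)
k,l,s,ce=cv2.connectedComponentsWithStats(m.astype(np.uint8))
for i in range(1,k):
  if s[i,4]>60:
    q=P[l==i]; print(ce[i],s[i,4],cv2.minAreaRect((q[:,:2]*1000).astype(np.float32)),np.median(q[:,2]))
"
```

```text
time: 2.35
position: [0.4493, 0.2832, 0.2273]
tool_rot: [1.0, 0.012, -0.0, 0.0]
ft_force: [0.8, -0.4, -0.0]
grip_width: 0.0518
grip_force: 0.0
time: 2.52
position: [0.4492, 0.2832, 0.2271]
tool_rot: [1.0, 0.014, -0.0, 0.0]
ft_force: [-0.3, -0.9, -0.1]
grip_width: 0.0521
grip_force: 0.0
t 2.52 p [0.4492 0.2832 0.2271] xaxis deg 1.65 q [ 0.35  0.42  1.68 -0.    1.04  1.89] F [-0.3 -0.9 -0.1] w 0.0521 gf 0.0
delta cm [ 0.48 -0.07  0.71] n 0.9
twist 0.25
[[ 0.029 -0.965 -0.261  0.522]
 [-1.    -0.028 -0.009  0.286]
 [ 0.001  0.261 -0.965  0.372]
 [ 0.     0.     0.     1.   ]] 67.41693495167837
[396.63636364  92.14250614] 407 ((548.382568359375, 181.63156127929688), (59.28789138793945, 1.4656438827514648), 14.043603897094727) 0.06768219522042035
[236.52719665 120.23430962] 478 ((520.0443725585938, 328.2991027832031), (35.350799560546875, 11.459670066833496), 1.2883003950119019) 0.0681026138817516
[282.12335958 186.34908136] 381 ((458.42852783203125, 284.53436279296875), (35.55065155029297, 11.069653511047363), 1.8081555366516113) 0.06825465032580852
[283.05572755 245.60371517] 323 ((394.86212158203125, 281.14923095703125), (34.63628387451172, 10.478879928588867), 1.44698965549469) 0.06829379038365613
```

View pics/w1.png

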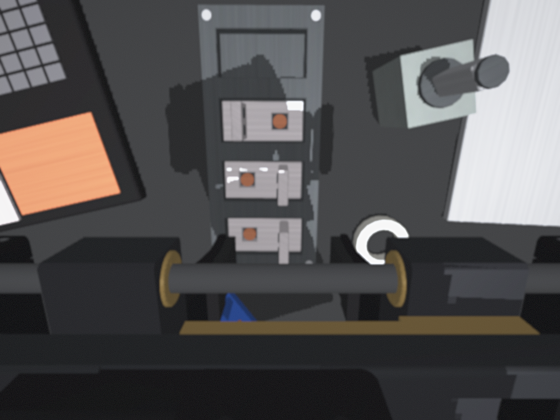

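The wrist view shows the three silver brackets in the die, spots at (280,121), (247,180) and (249,234). A blue look-alike is just visible under the gripper at (235,310). I'll grasp the middle bracket first.

```bash
python3 -m pendant '[{"jaw":0.6,"linear":[0.6,0,4],"twist":0.2},{"jaw":0.6,"linear":[0,0,4],"twist":0},{"jaw":0.6,"linear":[0,0,4],"twist":0},{"jaw":0.6,"linear":[0,0,3],"twist":0},{"jaw":0.6,"linear":[0,0,1.4],"twist":0},{"jaw":0.6,"linear":[0,0,0.7],"twist":0},{"jaw":0.6,"linear":[0,0,0],"twist":0}]'
python3 -m pendant '[{"jaw":0,"linear":[0,0,0],"twist":0},{"jaw":0,"linear":[0,0,0],"twist":0},{"jaw":0,"linear":[0,0,0],"twist":0},{"jaw":0,"linear":[0,0,0],"twist":0},{"jaw":0,"linear":[0,0,0],"twist":0},{"jaw":0,"linear":[0,0,0],"twist":0}]' 40
```

```text
time: 3.15
position: [0.4559, 0.2796, 0.0551]
tool_rot: [1.0, 0.009, -0.002, 0.001]
ft_force: [0.9, 1.0, 0.4]
grip_width: 0.0517
grip_force: 0.0
time: 3.65
position: [0.4566, 0.2817, 0.0572]
tool_rot: [1.0, 0.01, 0.001, -0.0]
ft_force: [-0.4, -0.6, -0.2]
grip_width: 0.0201
grip_force: 0.0
```

```bash
python3 -m pendant '[{"jaw":0,"linear":[0,0,0],"twist":0},{"jaw":0,"linear":[0,0,0],"twist":0},{"jaw":0,"linear":[0,0,0],"twist":0},{"jaw":0,"linear":[0,0,0],"twist":0}]' 40
python3 -m pendant '[{"jaw":0,"linear":[0,0,-2],"twist":0},{"jaw":0,"linear":[0,0,-3],"twist":0},{"jaw":0,"linear":[0,0,-3],"twist":0},{"jaw":0,"linear":[0,0,-3],"twist":0},{"jaw":0,"linear":[0,0,-2],"twist":0}]'
python3 -c "
from h import *
go(.470,-.020,.19,-1.2)"
```

```text
time: 3.98
position: [0.4565, 0.2818, 0.0569]
tool_rot: [1.0, 0.01, 0.0, -0.0]
ft_force: [-1.6, 0.8, 4.0]
grip_width: 0.0098
grip_force: 40.0
time: 4.4
position: [0.4567, 0.2814, 0.1886]
tool_rot: [1.0, 0.01, 0.001, -0.0]
ft_force: [0.6, 0.8, -1.0]
grip_width: 0.0095
grip_force: 40.0
t 4.4 p [0.4567 0.2814 0.1886] xaxis deg 1.18 q [ 0.34  0.48  1.71 -0.    0.95  1.89] F [ 0.6  0.8 -1. ] w 0.0095 gf 40.0
delta cm [ 0.71 30.16 -0.15] n 30.2
twist 2.38
```

```bash
python3 -m pendant '[{"jaw":0,"linear":[0.1,2.5,0],"twist":0.6},{"jaw":0,"linear":[0.1,3.8,0],"twist":0.6},{"jaw":0,"linear":[0.1,3.8,0],"twist":0.6},{"jaw":0,"linear":[0.1,3.8,0],"twist":0.6},{"jaw":0,"linear":[0.1,3.8,0],"twist":0},{"jaw":0,"linear":[0.1,3.8,0],"twist":0},{"jaw":0,"linear":[0.1,3.8,0],"twist":0},{"jaw":0,"linear":[0.1,3.2,0],"twist":0},{"jaw":0,"linear":[0,1.6,0],"twist":0},{"jaw":0,"linear":[0,0,0],"twist":0}]'
python3 -m pendant '[{"jaw":0,"linear":[0,0,3],"twist":0},{"jaw":0,"linear":[0,0,4],"twist":0},{"jaw":0,"linear":[0,0,3],"twist":0},{"jaw":0,"linear":[0,0,2],"twist":0},{"jaw":0,"linear":[0,0,0.8],"twist":0},{"jaw":0,"linear":[0,0,0.2],"twist":0},{"jaw":0,"linear":[0,0,0],"twist":0},{"jaw":0,"linear":[0,0,0],"twist":0}]'
```

```text
time: 5.23
position: [0.4615, -0.0231, 0.1862]
tool_rot: [1.0, -0.013, -0.0, 0.001]
ft_force: [-0.0, -0.0, -1.5]
grip_width: 0.0098
grip_force: 40.0
time: 5.9
position: [0.462, -0.0195, 0.0574]
tool_rot: [1.0, -0.01, 0.001, 0.0]
ft_force: [-0.2, -0.1, -1.5]
grip_width: 0.0095
grip_force: 40.0
```

```bash
python3 -m pendant '[{"jaw":0,"linear":[0,0,0.15],"twist":0},{"jaw":0,"linear":[0,0,0.1],"twist":0},{"jaw":0,"linear":[0,0,0.1],"twist":0},{"jaw":0,"linear":[0,0,0],"twist":0}]'
python3 -m pendant '[{"jaw":0.35,"linear":[0,0,0],"twist":0},{"jaw":0.5,"linear":[0,0,0],"twist":0},{"jaw":0.5,"linear":[0,0,0],"twist":0},{"jaw":0.5,"linear":[0,0,0],"twist":0},{"jaw":0.5,"linear":[0,0,0],"twist":0},{"jaw":0.5,"linear":[0,0,-2],"twist":0},{"jaw":0.5,"linear":[0,0,-4],"twist":0},{"jaw":0.5,"linear":[0,0,-4],"twist":0},{"jaw":0.5,"linear":[0,0,-4],"twist":0}]'
python3 -c "
from h import *
go(.392,.2815,.18,1.4)"
```

```text
time: 6.23
position: [0.4619, -0.0197, 0.0539]
tool_rot: [1.0, -0.011, 0.001, 0.0]
ft_force: [1.1, 0.4, 4.5]
grip_width: 0.0094
grip_force: 40.0
time: 6.98
position: [0.4604, -0.0194, 0.1941]
tool_rot: [1.0, -0.011, -0.001, -0.0]
ft_force: [1.0, 0.9, 0.0]
grip_width: 0.0431
grip_force: 0.0
t 6.98 p [ 0.4604 -0.0194  0.1941] xaxis deg -1.24 q [-0.29  0.38  1.88  0.    0.88  1.31] F [1.  0.9 0. ] w 0.0431 gf 0.0
delta cm [ -7.48 -29.93   1.45] n 30.9
twist -2.64
```

```bash
python3 -m pendant '[{"jaw":0.5,"linear":[-0.8,-3.3,0],"twist":-0.6},{"jaw":0.5,"linear":[-0.8,-3.3,0],"twist":-0.6},{"jaw":0.5,"linear":[-0.8,-3.3,0],"twist":-0.6},{"jaw":0.5,"linear":[-0.8,-3.3,0],"twist":-0.6},{"jaw":0.5,"linear":[-0.8,-3.3,0],"twist":-0.2},{"jaw":0.5,"linear":[-0.8,-3.3,0.2],"twist":0},{"jaw":0.5,"linear":[-0.8,-3.3,0.4],"twist":0},{"jaw":0.5,"linear":[-0.8,-3.3,0.4],"twist":0},{"jaw":0.5,"linear":[-0.8,-3.3,0.4],"twist":0},{"jaw":0.5,"linear":[0,0,0],"twist":0},{"jaw":0.5,"linear":[0,0,0],"twist":0}]'
python3 -c "
from h import *
go(.392,.2815,.056,1.4)
c=cams.camera('scene'); np.save('pics/scene.npy',c,allow_pickle=True)
c=cams.camera('side'); np.save('pics/side.npy',c,allow_pickle=True)
"; python3 m.py | grep flange | grep -v jarx
```

```text
time: 7.9
position: [0.3851, 0.2778, 0.1786]
tool_rot: [1.0, 0.014, -0.0, 0.0]
ft_force: [-0.7, -0.4, -0.4]
grip_width: 0.0435
grip_force: 0.0
t 7.9 p [0.3851 0.2778 0.1786] xaxis deg 1.61 q [ 0.39  0.42  1.86 -0.    0.86  1.93] F [-0.7 -0.4 -0.4] w 0.0435 gf 0.0
delta cm [ 0.72 -0.36 12.26] n 12.3
twist 0.21
scene flange/jar px [347. 151.] n 48 c [392.  279.3] wh [34.6 13. ] ang 1.4 z 66.4
scene flange/jar px [382. 178.] n 55 c [516.8 326.2] wh [38.5 12.8] ang -2.3 z 66.9
scene flange/jar px [254. 195.] n 46 c [460.5 -20.5] wh [35.7  9.5] ang -2.2 z 64.9
scene flange/jar px [320. 209.] n 70 c [560.2 123.7] wh [61.  17.1] ang 29.8 z 68.2
scene flange/jar px [341. 206.] n 17 c [576.  172.9] wh [29.5  2.6] ang -79.4 z 70.3
scene flange/jar px [211. 232.] n 184 c [ 538.5 -154.7] wh [43.3 40.9] ang -17.1 z 72.9
scene flange/jar px [522. 255.] n 298 c [850.5 529.5] wh [161.5  77.6] ang 22.2 z 67.9
scene flange/jar px [ 14. 313.] n 319 c [ 599.1 -604.2] wh [160.3   6.4] ang -22.5 z 67.2
side flange/jar px [330. 171.] n 93 c [ 537.1 -152.7] wh [41.8 39.7] ang -46.7 z 72.7
side flange/jar px [320. 203.] n 40 c [458.9 -17.4] wh [32.9 11.2] ang -0.1 z 65.3
side flange/jar px [ 56. 251.] n 457 c [822.3 629.5] wh [270.7  90.2] ang 79.7 z 67.4
side flange/jar px [215. 254.] n 59 c [517.1 329.7] wh [37.5 11.7] ang 1.9 z 67.6
side flange/jar px [260. 272.] n 65 c [389.9 281.4] wh [37.8 11.1] ang 0.6 z 67.6
```

```bash
python3 -m pendant '[{"jaw":0.5,"linear":[0.6,-0.3,3],"twist":0.2},{"jaw":0.5,"linear":[0,0,4],"twist":0},{"jaw":0.5,"linear":[0,0,3],"twist":0},{"jaw":0.5,"linear":[0,0,1.6],"twist":0},{"jaw":0.5,"linear":[0,0,0.6],"twist":0},{"jaw":0.5,"linear":[0,0,0],"twist":0},{"jaw":0,"linear":[0,0,0],"twist":0},{"jaw":0,"linear":[0,0,0],"twist":0},{"jaw":0,"linear":[0,0,0],"twist":0},{"jaw":0,"linear":[0,0,0],"twist":0},{"jaw":0,"linear":[0,0,0],"twist":0},{"jaw":0,"linear":[0,0,0],"twist":0}]'
python3 -m pendant '[{"jaw":0,"linear":[0,0,0],"twist":0},{"jaw":0,"linear":[0,0,0],"twist":0},{"jaw":0,"linear":[0,0,0],"twist":0}]'
python3 -m pendant '[{"jaw":0,"linear":[0,0,-2],"twist":0},{"jaw":0,"linear":[0,0,-3],"twist":0},{"jaw":0,"linear":[0,0,-3],"twist":0},{"jaw":0,"linear":[0,0,-3],"twist":0},{"jaw":0,"linear":[0,0,-2],"twist":0}]'
python3 -c "
from h import *
go(.46,.0,.19,-1.2);go(.56,-.020,.19,-1.2)"
```

```text
time: 9.0
position: [0.3924, 0.28, 0.0576]
tool_rot: [1.0, 0.01, 0.001, -0.0]
ft_force: [-0.1, 0.8, 1.6]
grip_width: 0.0113
grip_force: 1.3
time: 9.25
position: [0.3924, 0.28, 0.0576]
tool_rot: [1.0, 0.01, 0.0, -0.0]
ft_force: [0.6, 0.5, 6.0]
grip_width: 0.01
grip_force: 40.0
time: 9.67
position: [0.3924, 0.28, 0.1892]
tool_rot: [1.0, 0.01, 0.001, -0.0]
ft_force: [0.5, -0.3, -1.2]
grip_width: 0.0094
grip_force: 40.0
t 9.67 p [0.3924 0.28   0.1892] xaxis deg 1.19 q [ 0.39  0.41  1.84 -0.    0.89  1.94] F [ 0.5 -0.3 -1.2] w 0.0094 gf 40.0
delta cm [ 6.17 28.13 -0.09] n 28.8
twist 2.39
t 9.67 p [0.3924 0.28   0.1892] xaxis deg 1.19 q [ 0.39  0.41  1.84 -0.    0.89  1.94] F [ 0.5 -0.3 -1.2] w 0.0094 gf 40.0
delta cm [16.13 30.34 -0.07] n 34.4
twist 2.39
```

```bash
python3 -m pendant '[{"jaw":0,"linear":[0.3,2.5,0],"twist":0.6},{"jaw":0,"linear":[0.3,3.8,0],"twist":0.6},{"jaw":0,"linear":[0.3,3.8,0],"twist":0.6},{"jaw":0,"linear":[0.3,3.8,0],"twist":0.6},{"jaw":0,"linear":[0.3,3.8,0],"twist":0},{"jaw":0,"linear":[2,3.2,0],"twist":0},{"jaw":0,"linear":[3,2.8,0],"twist":0},{"jaw":0,"linear":[3.5,2.2,0],"twist":0},{"jaw":0,"linear":[3.5,2,0],"twist":0},{"jaw":0,"linear":[3,2,0],"twist":0},{"jaw":0,"linear":[0,0,0],"twist":0}]'
python3 -m pendant '[{"jaw":0,"linear":[0,0,3],"twist":0},{"jaw":0,"linear":[0,0,4],"twist":0},{"jaw":0,"linear":[0,0,3],"twist":0},{"jaw":0,"linear":[0,0,2],"twist":0},{"jaw":0,"linear":[0,0,0.8],"twist":0},{"jaw":0,"linear":[0,0,0.2],"twist":0},{"jaw":0,"linear":[0,0,0],"twist":0},{"jaw":0,"linear":[0,0,0],"twist":0}]'
```

```text
time: 10.58
position: [0.5617, -0.0276, 0.1874]
tool_rot: [1.0, -0.013, 0.005, 0.002]
ft_force: [1.2, -0.0, -0.4]
grip_width: 0.0097
grip_force: 40.0
time: 11.25
position: [0.5551, -0.0225, 0.0582]
tool_rot: [1.0, -0.011, 0.001, 0.0]
ft_force: [-0.5, -0.2, -0.7]
grip_width: 0.0095
grip_force: 40.0
```

```bash
python3 -m pendant '[{"jaw":0,"linear":[0,0,0.15],"twist":0},{"jaw":0,"linear":[0,0,0.1],"twist":0},{"jaw":0,"linear":[0,0,0.13],"twist":0},{"jaw":0,"linear":[0,0,0],"twist":0}]'
python3 -m pendant '[{"jaw":0.35,"linear":[0,0,0],"twist":0},{"jaw":0.5,"linear":[0,0,0],"twist":0},{"jaw":0.5,"linear":[0,0,0],"twist":0},{"jaw":0.5,"linear":[0,0,0],"twist":0},{"jaw":0.5,"linear":[0,0,0],"twist":0},{"jaw":0.5,"linear":[0,0,-2],"twist":0},{"jaw":0.5,"linear":[0,0,-4],"twist":0},{"jaw":0.5,"linear":[0,0,-4],"twist":0},{"jaw":0.5,"linear":[0,0,-4],"twist":0}]'
python3 -c "
from h import *
go(.43,.10,.20,-1.2)
go(.517,.328,.2,1.4)"
```

```text
time: 11.58
position: [0.5549, -0.0226, 0.0546]
tool_rot: [1.0, -0.011, 0.001, 0.0]
ft_force: [-0.9, -0.3, 5.1]
grip_width: 0.0096
grip_force: 40.0
time: 12.33
position: [0.5534, -0.0223, 0.1941]
tool_rot: [1.0, -0.011, -0.001, -0.0]
ft_force: [1.1, -0.1, -0.6]
grip_width: 0.0437
grip_force: 0.0
t 12.33 p [ 0.5534 -0.0223  0.1941] xaxis deg -1.24 q [-0.24  0.49  1.66  0.    0.99  1.35] F [ 1.1 -0.1 -0.6] w 0.0437 gf 0.0
delta cm [-12.6  -11.96  -0.55] n 17.4
twist -0.04
t 12.33 p [ 0.5534 -0.0223  0.1941] xaxis deg -1.24 q [-0.24  0.49  1.66  0.    0.99  1.35] F [ 1.1 -0.1 -0.6] w 0.0437 gf 0.0
delta cm [ -4.39 -34.94  -0.56] n 35.2
twist -2.64
```

```bash
python3 -m pendant '[{"jaw":0.5,"linear":[-0.4,-2.2,-2],"twist":-0.6},{"jaw":0.5,"linear":[-0.4,-3.2,0],"twist":-0.6},{"jaw":0.5,"linear":[-0.4,-3.2,0],"twist":-0.6},{"jaw":0.5,"linear":[-0.4,-3.2,0],"twist":-0.6},{"jaw":0.5,"linear":[-0.4,-3.2,0],"twist":-0.2},{"jaw":0.5,"linear":[-0.4,-3.3,0],"twist":0},{"jaw":0.5,"linear":[-0.4,-3.3,0],"twist":0},{"jaw":0.5,"linear":[-0.4,-3.3,0.4],"twist":0},{"jaw":0.5,"linear":[-0.4,-3.3,0.4],"twist":0},{"jaw":0.5,"linear":[0,-3.3,0],"twist":0},{"jaw":0.5,"linear":[0,-3.3,0],"twist":0},{"jaw":0.5,"linear":[0,0,0],"twist":0}]'
python3 -m pendant '[{"jaw":0.5,"linear":[0,0,0],"twist":0},{"jaw":0.5,"linear":[0,0,0],"twist":0}]'
python3 -c "
from h import *
go(.518,.328,.056,1.4)"
```

```text
time: 13.33
position: [0.5127, 0.3307, 0.2052]
tool_rot: [1.0, 0.014, 0.001, -0.002]
ft_force: [0.5, 0.2, 1.0]
grip_width: 0.0433
grip_force: 0.0
time: 13.5
position: [0.5128, 0.3247, 0.2049]
tool_rot: [1.0, 0.012, -0.001, 0.0]
ft_force: [0.5, -0.8, -0.1]
grip_width: 0.0436
grip_force: 0.0
t 13.5 p [0.5128 0.3247 0.2049] xaxis deg 1.41 q [ 0.38  0.54  1.51 -0.    1.09  1.93] F [ 0.5 -0.8 -0.1] w 0.0436 gf 0.0
delta cm [ 0.55 -0.33 14.88] n 14.9
twist 0.01
```

```bash
python3 -m pendant '[{"jaw":0.5,"linear":[0.5,-0.3,4],"twist":0},{"jaw":0.5,"linear":[0,0,4],"twist":0},{"jaw":0.5,"linear":[0,0,4],"twist":0},{"jaw":0.5,"linear":[0,0,2],"twist":0},{"jaw":0.5,"linear":[0,0,0.7],"twist":0},{"jaw":0.5,"linear":[0,0,0],"twist":0},{"jaw":0,"linear":[0,0,0],"twist":0},{"jaw":0,"linear":[0,0,0],"twist":0},{"jaw":0,"linear":[0,0,0],"twist":0},{"jaw":0,"linear":[0,0,0],"twist":0},{"jaw":0,"linear":[0,0,0],"twist":0},{"jaw":0,"linear":[0,0,0],"twist":0}]'
python3 -m pendant '[{"jaw":0,"linear":[0,0,0],"twist":0},{"jaw":0,"linear":[0,0,0],"twist":0},{"jaw":0,"linear":[0,0,0],"twist":0}]'
python3 -m pendant '[{"jaw":0,"linear":[0,0,-2],"twist":0},{"jaw":0,"linear":[0,0,-3],"twist":0},{"jaw":0,"linear":[0,0,-4],"twist":0},{"jaw":0,"linear":[0,0,-4],"twist":0},{"jaw":0,"linear":[0,0,-4],"twist":0},{"jaw":0,"linear":[0,0,-2],"twist":0}]'
python3 -c "
from h import *
go(.65,.010,.19,-1.2)"
```

```text
time: 14.5
position: [0.5185, 0.3285, 0.0591]
tool_rot: [1.0, 0.012, 0.001, -0.0]
ft_force: [-0.8, -0.1, 0.1]
grip_width: 0.0112
grip_force: 0.0
time: 14.75
position: [0.5185, 0.3285, 0.059]
tool_rot: [1.0, 0.012, 0.0, -0.0]
ft_force: [-1.0, -0.0, 4.7]
grip_width: 0.0096
grip_force: 40.0
time: 15.25
position: [0.5199, 0.3291, 0.2531]
tool_rot: [1.0, 0.012, 0.003, -0.001]
ft_force: [0.3, 0.4, -0.4]
grip_width: 0.0099
grip_force: 40.0
t 15.25 p [0.5199 0.3291 0.2531] xaxis deg 1.38 q [0.38 0.5  1.45 0.   1.19 1.93] F [ 0.3  0.4 -0.4] w 0.0099 gf 40.0
delta cm [12.2  32.23  6.31] n 35.0
twist 2.58
```

```bash
python3 -m pendant '[{"jaw":0,"linear":[2,1.5,0],"twist":0.6},{"jaw":0,"linear":[3,2,0],"twist":0.6},{"jaw":0,"linear":[3,2.4,0],"twist":0.6},{"jaw":0,"linear":[2.6,3,0],"twist":0.6},{"jaw":0,"linear":[1.5,3.6,0],"twist":0.2},{"jaw":0,"linear":[0,3.8,0],"twist":0},{"jaw":0,"linear":[0,3.8,0],"twist":0},{"jaw":0,"linear":[0,3.8,0],"twist":0},{"jaw":0,"linear":[0,3.6,0],"twist":0},{"jaw":0,"linear":[0,3,0],"twist":0},{"jaw":0,"linear":[0,1.7,0],"twist":0},{"jaw":0,"linear":[0,0,0],"twist":0}]'
python3 -m pendant '[{"jaw":0,"linear":[0,0,4],"twist":0},{"jaw":0,"linear":[0,0,4],"twist":0},{"jaw":0,"linear":[0,0,4],"twist":0},{"jaw":0,"linear":[0,0,4],"twist":0},{"jaw":0,"linear":[0,0,2.5],"twist":0},{"jaw":0,"linear":[0,0,0.5],"twist":0},{"jaw":0,"linear":[0,0,0.1],"twist":0},{"jaw":0,"linear":[0,0,0],"twist":0},{"jaw":0,"linear":[0,0,0],"twist":0}]'
```

```text
time: 16.25
position: [0.6344, 0.0025, 0.2474]
tool_rot: [1.0, -0.013, -0.001, 0.001]
ft_force: [0.3, 0.1, -0.2]
grip_width: 0.0098
grip_force: 40.0
time: 17.0
position: [0.6351, 0.0075, 0.0574]
tool_rot: [1.0, -0.01, 0.0, -0.0]
ft_force: [-0.6, 0.0, -1.0]
grip_width: 0.0098
grip_force: 40.0
```

```bash
python3 -m pendant '[{"jaw":0,"linear":[0,0,0.1],"twist":0},{"jaw":0,"linear":[0,0,0.1],"twist":0},{"jaw":0,"linear":[0,0,0],"twist":0},{"jaw":0.35,"linear":[0,0,0],"twist":0},{"jaw":0.5,"linear":[0,0,0],"twist":0},{"jaw":0.5,"linear":[0,0,0],"twist":0},{"jaw":0.5,"linear":[0,0,0],"twist":0},{"jaw":0.5,"linear":[0,0,0],"twist":0},{"jaw":0.5,"linear":[0,0,-2],"twist":0},{"jaw":0.5,"linear":[0,0,-4],"twist":0},{"jaw":0.5,"linear":[0,0,-4],"twist":0},{"jaw":0.5,"linear":[0,0,-4],"twist":0}]'
python3 -m pendant '[{"jaw":0.5,"linear":[-2,-1.3,-1.5],"twist":0},{"jaw":0.5,"linear":[-2,-1.3,-1.5],"twist":0},{"jaw":0.5,"linear":[-2,-1.3,-1.5],"twist":0},{"jaw":0.5,"linear":[-2,-1.3,-1.5],"twist":0},{"jaw":0.5,"linear":[-2,-1.3,-1.5],"twist":0},{"jaw":0.5,"linear":[-2,-1.3,-1.5],"twist":0},{"jaw":0.5,"linear":[-2,-1.3,-1],"twist":0},{"jaw":0.5,"linear":[-1.5,-1.3,0],"twist":0},{"jaw":0.5,"linear":[0,0,0],"twist":0},{"jaw":0.5,"linear":[0,0,0],"twist":0}]'
python3 - <<'E'
from h import *
obs()
c=cams.camera('wrist'); np.save('pics/w2.npy',c,allow_pickle=True); 
u,v=map(int,proj(c,[.553,.152,.15])); print(u,v)
im=c['color'][max(0,v-70):v+70,max(0,u-90):u+90]
cv2.imwrite('pics/w2c.png',cv2.resize(im,None,fx=4,fy=4,interpolation=cv2.INTER_CUBIC))
cv2.imwrite('pics/w2.png',c['color'])
P=cloud(c)
for lo,hi in((.148,.165),(.125,.147),(.08,.089)):
  m=(P[...,2]>lo)&(P[...,2]<hi)&(c['depth']>0)&(abs(P[...,1]-.152)<.06)&(abs(P[...,0]-.553)<.06)
  q=P[m]; print(lo,len(q),cv2.minAreaRect((q[:,:2]*1000).astype(np.float32)),np.median(q[:,2]))
for n in("scene","side"): np.save(f"pics/{n}.npy",cams.camera(n),allow_pickle=True)
E
python3 m.py | egrep 'flange|copper'
```

```text
time: 18.0
position: [0.6342, 0.0068, 0.1963]
tool_rot: [1.0, -0.011, -0.001, -0.0]
ft_force: [0.6, 0.4, -0.2]
grip_width: 0.0432
grip_force: 0.0
time: 18.83
position: [0.4815, 0.1145, 0.2957]
tool_rot: [1.0, -0.01, 0.001, 0.0]
ft_force: [1.3, 1.1, 0.3]
grip_width: 0.0434
grip_force: 0.0
t 18.83 p [0.4815 0.1145 0.2957] xaxis deg -1.14 q [ 0.01  0.28  1.68 -0.    1.18  1.6 ] F [1.3 1.1 0.3] w 0.0434 gf 0.0
239 122
0.148 467 ((556.5432739257812, 151.791259765625), (20.2176456451416, 19.72396469116211), 44.135101318359375) 0.15621649904098983
0.125 39 ((555.0506591796875, 145.64830017089844), (10.826541900634766, 22.790163040161133), 77.15096282958984) 0.1341573427283262
0.08 2007 ((555.4692993164062, 152.48638916015625), (59.96403884887695, 60.10834503173828), 13.76160717010498) 0.08437689929657538
scene flange/jar px [254. 195.] n 45 c [461.4 -20.4] wh [37.   9.5] ang -1.1 z 64.8
scene flange/jar px [320. 208.] n 69 c [559.9 123.9] wh [62.4 16.4] ang 28.2 z 67.9
scene flange/jar px [264. 222.] n 50 c [553.7 -23.4] wh [33.4  9.9] ang -0.9 z 64.6
scene flange/jar px [212. 232.] n 177 c
[... 737 characters left out ...]
ge/jar px [299. 188.] n 35 c [553.  -20.4] wh [37.1 10.4] ang 0.3 z 64.6
side flange/jar px [320. 203.] n 36 c [459.8 -18.2] wh [35.6 10. ] ang 2.8 z 65.0
side flange/jar px [251. 221.] n 71 c [544.7 181.1] wh [62.2  8.8] ang 17.5 z 67.8
side flange/jar px [ 57. 251.] n 449 c [820.9 630. ] wh [270.8  90.8] ang 79.5 z 67.5
side copper [339.8  91.9] 21 [ 908.  -639.7   25.5] blue -185.0
side copper [337.3 107.5] 147 [ 828.1 -530.3   25.5] blue -200.0
side copper [278.9 136.4] 36 [ 844.4 -211.5   25.5] blue -90.0
side copper [160.4 326.2] 1842 [458.4 541.3  25.5] blue -126.0
side copper [281.6 331.8] 24 [245.6 343.1  25.5] blue -102.0
side copper [245.8 374. ] 37 [226.6 468.8  25.5] blue -110.0
```

View pics/w2c.png

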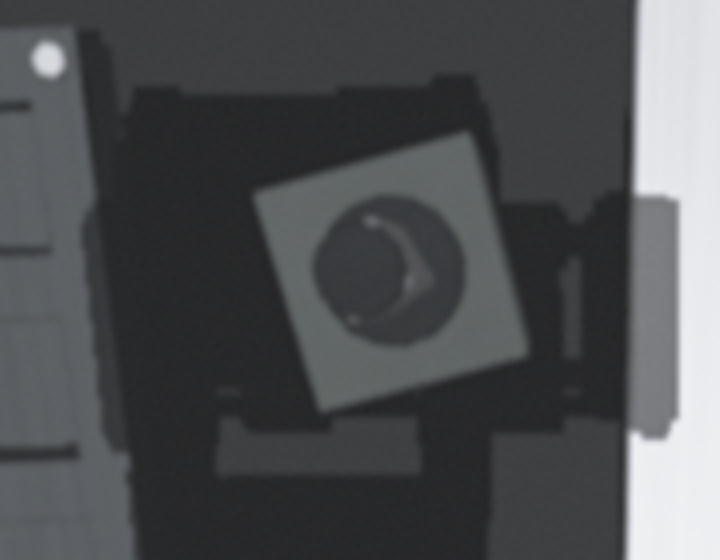

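The crop shows the stand top tilted about 14°. The cap is round, and one handle corner points roughly right at (430,277), so the handle is turned. I'll look from lower and to the side to get the face angle.

```bash
python3 -m pendant '[{"jaw":0.5,"linear":[1.7,1.9,1.9],"twist":0},{"jaw":0.5,"linear":[1.7,1.9,1.9],"twist":0},{"jaw":0.5,"linear":[1.7,1.9,1.9],"twist":0},{"jaw":0.5,"linear":[1.7,1.9,1.9],"twist":0},{"jaw":0.5,"linear":[0,0,0],"twist":0},{"jaw":0.5,"linear":[0,0,0],"twist":0}]'
python3 - <<'E'
from h import *
obs()
c=cams.camera('wrist'); np.save('pics/w3.npy',c,allow_pickle=True)
u,v=map(int,proj(c,[.553,.152,.12])); print(u,v)
im=c['color'][max(0,v-60):v+60,max(0,u-80):u+80]
cv2.imwrite('pics/w3c.png',cv2.resize(im,None,fx=5,fy=5,interpolation=cv2.INTER_CUBIC))
P=cloud(c); q=P[(P[...,2]>.097)&(P[...,2]<.148)&(c['depth']>0)&(abs(P[...,1]-.152)<.03)&(abs(P[...,0]-.555)<.03)]
print(len(q),cv2.minAreaRect((q[:,:2]*1000).astype(np.float32)))
# cloud normals histogram
N=np.cross(np.roll(P,-2,1)-np.roll(P,2,1),np.roll(P,-2,0)-np.roll(P,2,0))
m=(P[...,2]>.1)&(P[...,2]<.146)&(abs(P[...,1]-.152)<.03)&(abs(P[...,0]-.555)<.03)
n=N[m]; n=n/np.linalg.norm(n,axis=1,keepdims=True); n=n[abs(n[:,2])<.25]
a=np.degrees(np.arctan2(n[:,1],n[:,0]))%360; print(np.histogram(a,bins=range(0,361,10))[0])
b=a%90; print(np.degrees(np.angle(np.exp(4j*np.radians(b)).mean()))/4)
E
```

```text
time: 19.48
position: [0.5489, 0.0349, 0.2173]
tool_rot: [1.0, -0.012, -0.002, -0.0]
ft_force: [-0.3, -0.6, 0.4]
grip_width: 0.0433
grip_force: 0.0
t 19.48 p [0.5489 0.0349 0.2173] xaxis deg -1.42 q [-0.14  0.46  1.64  0.    1.05  1.46] F [-0.3 -0.6  0.4] w 0.0433 gf 0.0
136 212
762 ((560.3809814453125, 144.8704376220703), (17.92374038696289, 4.29880428314209), 25.892383575439453)
[  0   0   2   3  28   4   0   1   3  15  74 195 185  78  20   2   8  19
   0   0   4  20   2   0   0   0   0   0   0   0   0   0   0   0   0   0]
31.076747928859604
```

View pics/w3c.png

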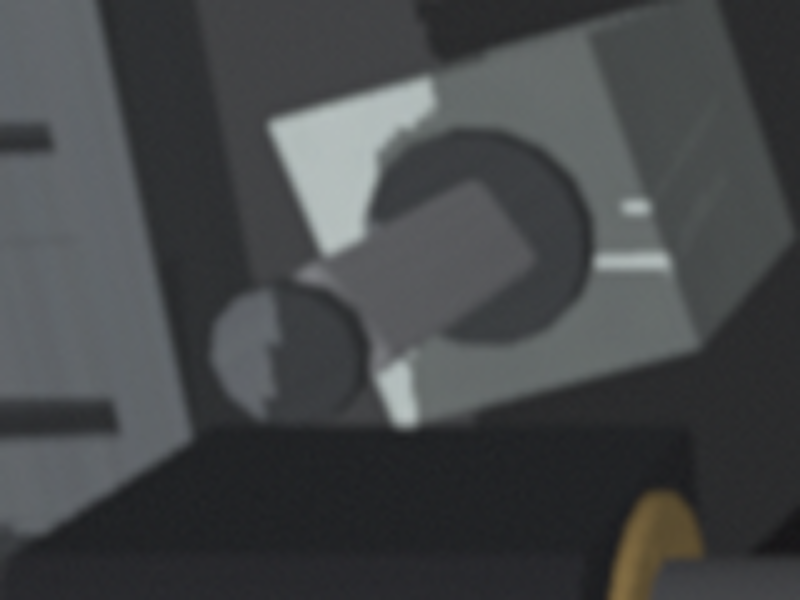

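The crop shows the handle face edge from (480,185) to (535,262). Together with the depth fit that puts the handle at about 30°, so I'll turn the tool to a heading of 30°.

```bash
python3 -m pendant '[{"jaw":0.55,"linear":[0,0,0],"twist":-6.3},{"jaw":0.55,"linear":[0,0,0],"twist":-6.3},{"jaw":0.55,"linear":[0,0,0],"twist":-6.3},{"jaw":0.55,"linear":[0,0,0],"twist":-6.3},{"jaw":0.55,"linear":[0,0,0],"twist":-6.2},{"jaw":0.55,"linear":[0,0,0],"twist":0},{"jaw":0.55,"linear":[0,0,0],"twist":0}]'
python3 - <<'E'
from h import *
go(.5545,.152,.21,30)
c=np.load('pics/w3.npy',allow_pickle=True).item(); P=cloud(c)
q=P[(P[...,2]>.1)&(P[...,2]<.145)&(c['depth']>0)&(abs(P[...,1]-.152)<.03)&(abs(P[...,0]-.555)<.03)]
print(cv2.fitLine((q[:,:2]*1000).astype(np.float32),cv2.DIST_HUBER,0,.01,.01).ravel())
E
```

```text
time: 20.12
position: [0.5483, 0.0373, 0.2201]
tool_rot: [0.966, 0.259, 0.001, 0.0]
ft_force: [0.3, -0.3, 0.2]
grip_width: 0.0479
grip_force: 0.0
t 20.12 p [0.5483 0.0373 0.2201] xaxis deg 30.06 q [-0.14  0.45  1.64  0.    1.04  0.91] F [ 0.3 -0.3  0.2] w 0.0479 gf 0.0
delta cm [ 6.28 -9.62  1.01] n 11.5
twist 0.06
[8.606278e-01 5.092346e-01 5.582839e+02 1.428413e+02]
```

```bash
python3 -m pendant '[{"jaw":0.55,"linear":[1.6,-2.4,0],"twist":0},{"jaw":0.55,"linear":[1.6,-2.4,0],"twist":0},{"jaw":0.55,"linear":[1.6,-2.4,0],"twist":0},{"jaw":0.55,"linear":[1.5,-2.4,0],"twist":0},{"jaw":0.55,"linear":[0,0,0],"twist":0},{"jaw":0.55,"linear":[0,0,0],"twist":0},{"jaw":0.55,"linear":[0,0,0],"twist":0}]'
python3 - <<'E'
from h import *
go(.554,.1515,.123,30.5)
E
```

```text
time: 20.7
position: [0.5544, 0.1512, 0.2195]
tool_rot: [0.966, 0.26, -0.0, 0.0]
ft_force: [-0.2, -1.1, 0.2]
grip_width: 0.0481
grip_force: 0.0
t 20.7 p [0.5544 0.1512 0.2195] xaxis deg 30.15 q [ 0.07  0.48  1.58 -0.    1.07  1.12] F [-0.2 -1.1  0.2] w 0.0481 gf 0.0
delta cm [-0.02 -0.05  9.65] n 9.6
twist -0.35
```

```bash
python3 -m pendant '[{"jaw":0.55,"linear":[0,0,3],"twist":-0.3},{"jaw":0.55,"linear":[0,0,3],"twist":0},{"jaw":0.55,"linear":[0,0,2.2],"twist":0},{"jaw":0.55,"linear":[0,0,1.2],"twist":0},{"jaw":0.55,"linear":[0,0,0.3],"twist":0},{"jaw":0.55,"linear":[0,0,0],"twist":0},{"jaw":0,"linear":[0,0,0],"twist":0},{"jaw":0,"linear":[0,0,0],"twist":0},{"jaw":0,"linear":[0,0,0],"twist":0},{"jaw":0,"linear":[0,0,0],"twist":0},{"jaw":0,"linear":[0,0,0],"twist":0},{"jaw":0,"linear":[0,0,0],"twist":0}]' 60
python3 -m pendant '[{"jaw":0,"linear":[0,0,0],"twist":0},{"jaw":0,"linear":[0,0,0],"twist":0}]'
python3 - <<'E'
from h import *
obs()
E
python3 -m pendant '[{"jaw":0,"linear":[0,0,-2],"twist":0},{"jaw":0,"linear":[0,0,-3],"twist":0},{"jaw":0,"linear":[0,0,-4],"twist":0},{"jaw":0,"linear":[0,0,-3],"twist":0},{"jaw":0,"linear":[0,0,-1],"twist":0},{"jaw":0,"linear":[0,0,0],"twist":0}]'
python3 - <<'E'
from h import *
o,r=obs()
for n in("scene","side"):
    c=cams.camera(n); np.save(f"pics/{n}.npy",c,allow_pickle=True)
    P=cloud(c); t=o["position"]
    m=(P[...,2]>.12)&(P[...,2]<.225)&(abs(P[...,:2]-t[:2]).max(-1)<.03)
    q=P[m]
    for lo in np.arange(.12,.22,.02):
        s=q[(q[:,2]>lo)&(q[:,2]<lo+.02)]
        if len(s): print(n,lo.round(2),len(s),s.min(0).round(4),s.max(0).round(4))
E
python3 m.py | egrep 'flange|copper'
```

```text
time: 21.7
position: [0.5548, 0.1515, 0.1228]
tool_rot: [0.965, 0.263, 0.0, -0.0]
ft_force: [-0.6, 0.5, 3.2]
grip_width: 0.0174
grip_force: 60.0
time: 21.87
position: [0.5547, 0.1515, 0.1228]
tool_rot: [0.965, 0.263, 0.0, -0.0]
ft_force: [-0.6, 0.8, 4.1]
grip_width: 0.0174
grip_force: 60.0
t 21.87 p [0.5547 0.1515 0.1228] xaxis deg 30.47 q [0.07 0.62 1.66 0.   0.86 1.11] F [-0.6  0.8  4.1] w 0.0174 gf 60.0
time: 22.37
position: [0.5562, 0.1515, 0.2547]
tool_rot: [0.965, 0.263, 0.003, 0.001]
ft_force: [0.2, 0.5, -2.5]
grip_width: 0.0173
grip_force: 60.0
t 22.37 p [0.5562 0.1515 0.2547] xaxis deg 30.48 q [ 0.07  0.44  1.54 -0.    1.15  1.11] F [ 0.2  0.5 -2.5] w 0.0173 gf 60.0
scene 0.14 10 [0.5532 0.1466 0.1476] [0.5599 0.1539 0.1598]
scene 0.16 16 [0.5534 0.1428 0.1615] [0.5623 0.1535 0.1796]
scene 0.18 41 [0.5499 0.1421 0.18  ] [0.5662 0.1588 0.1999]
scene 0.2 22 [0.5567 0.1329 0.2007] [0.5739 0.1589 0.2193]
side 0.14 9 [0.5494 0.1509 0.1463] [0.5564 0.1556 0.1584]
side 0.16 15 [0.5461 0.144  0.1608] [0.5562 0.16   0.1776]
side 0.18 37 [0.5427 0.1453 0.1804] [0.5552 0.162  0.1998]
s
[... 1046 characters left out ...]
] wh [43.8 39.6] ang -45.9 z 72.8
side flange/jar px [274. 180.] n 31 c [631.7   7.3] wh [35.6 12.1] ang -0.1 z 64.5
side flange/jar px [298. 188.] n 36 c [552.  -21.1] wh [32.  14.7] ang -2.9 z 64.9
side flange/jar px [320. 203.] n 38 c [457.9 -17.5] wh [35.1 11.6] ang -1.4 z 64.8
side flange/jar px [251. 221.] n 68 c [544.8 180.9] wh [61.2  9.3] ang 18.9 z 66.8
side flange/jar px [ 56. 252.] n 460 c [822.  630.1] wh [271.2  90.3] ang 79.3 z 67.5
side copper [328.9 108.2] 51 [ 848.8 -501.1   25.5] blue -195.0
side copper [160.4 326.1] 1837 [458.5 541.3  25.5] blue -126.0
side copper [281.6 331.8] 24 [245.6 343.1  25.5] blue -102.0
side copper [245.8 374.1] 36 [226.5 468.9  25.5] blue -110.0
```

```bash
cat > sp.py <<'E'
from h import *
def spots(z=.0225,pred=((.4605,.0207),(.5543,.018),(.6327,-.033)),load=True):
    for n in("scene","side"):
        c=np.load(f"pics/{n}.npy",allow_pickle=True).item() if load else cams.camera(n)
        im=c["color"].astype(float)
        for p in pred:
            u,v=map(int,np.round(proj(c,[*p,z]))); w=im[v-11:v+12,u-11:u+12]; k=np.clip(w[...,2]-w[...,0]-25,0,None)
            k*=cv2.circle(np.zeros(k.shape),(11,11),9,1,-1)
            V,U=np.mgrid[v-11:v+12,u-11:u+12]
            if (k>0).sum()>4: print(n,p,"n",(k>0).sum(),(ray(c,(U*k).sum()/k.sum(),(V*k).sum()/k.sum(),z)*1000).round(1))
if __name__=="__main__": spots()
E
python3 sp.py; python3 -c "
from h import *
go(.5545,.018,.25)"
```

```text
scene (0.4605, 0.0207) n 24 [461.2  19.9  22.5]
scene (0.5543, 0.018) n 27 [553.8  17.   22.5]
scene (0.6327, -0.033) n 35 [633.1 -33.5  22.5]
side (0.4605, 0.0207) n 14 [460.9  21.1  22.5]
side (0.5543, 0.018) n 12 [553.5  17.9  22.5]
side (0.6327, -0.033) n 9 [632.8 -32.4  22.5]
t 22.47 p [0.5534 0.1512 0.2507] xaxis deg 30.47 q [ 0.07  0.45  1.55 -0.    1.15  1.11] F [ 0.1 -0.7 -3.8] w 0.0178 gf 60.0
delta cm [-6.66 11.54  0.07] n 13.3
```

```bash
python3 -m pendant '[{"jaw":0,"linear":[-1,1.7,0],"twist":0},{"jaw":0,"linear":[-1.6,2.8,0],"twist":0},{"jaw":0,"linear":[-1.6,2.8,0],"twist":0},{"jaw":0,"linear":[-1.5,2.6,0],"twist":0},{"jaw":0,"linear":[-0.9,1.6,0],"twist":0},{"jaw":0,"linear":[0,0,2],"twist":0},{"jaw":0,"linear":[0,0,3],"twist":0},{"jaw":0,"linear":[0,0,3],"twist":0},{"jaw":0,"linear":[0,0,2],"twist":0},{"jaw":0,"linear":[0,0,0.5],"twist":0},{"jaw":0,"linear":[0,0,0],"twist":0},{"jaw":0,"linear":[0,0,0],"twist":0}]'
python3 -c "
from h import *
go(.5535,.0175,.14,30.5)
c=cams.camera('wrist'); cv2.imwrite('pics/w4.png',c['color'])"
```

```text
time: 23.47
position: [0.5556, 0.0188, 0.1463]
tool_rot: [0.965, 0.263, -0.001, -0.0]
ft_force: [1.3, -0.4, -1.6]
grip_width: 0.0179
grip_force: 60.0
t 23.47 p [0.5556 0.0188 0.1463] xaxis deg 30.47 q [-0.17  0.56  1.69 -0.    0.89  0.87] F [ 1.3 -0.4 -1.6] w 0.0179 gf 60.0
delta cm [-0.25  0.01  0.63] n 0.7
twist -0.03
```

View pics/w4.png

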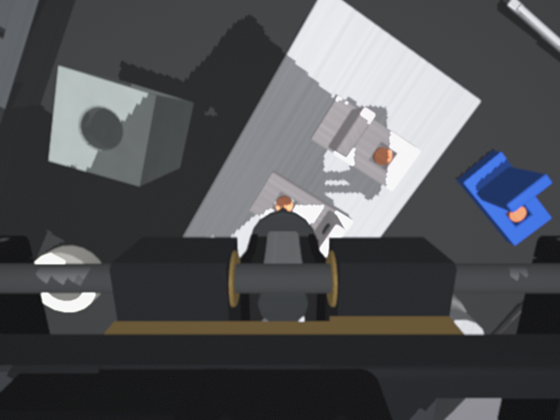

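The wrist view shows the punch lined up over bracket A's spot at (284,201), with bracket C's spot at (383,156). I'll lower it and press.

```bash
python3 -m pendant '[{"jaw":0,"linear":[-0.2,0,0.4],"twist":0},{"jaw":0,"linear":[0,0,0.5],"twist":0},{"jaw":0,"linear":[0,0,0.5],"twist":0},{"jaw":0,"linear":[0,0,0],"twist":0},{"jaw":0,"linear":[0,0,0],"twist":0}]'
python3 -m pendant '[{"jaw":0,"linear":[0,0,0.1],"twist":0},{"jaw":0,"linear":[0,0,0.1],"twist":0},{"jaw":0,"linear":[0,0,0.1],"twist":0},{"jaw":0,"linear":[0,0,0.1],"twist":0},{"jaw":0,"linear":[0,0,0],"twist":0}]'
python3 -m pendant '[{"jaw":0,"linear":[0,0,0.1],"twist":0},{"jaw":0,"linear":[0,0,0.1],"twist":0},{"jaw":0,"linear":[0,0,0],"twist":0}]'
```

```text
time: 23.93
position: [0.5541, 0.0178, 0.1331]
tool_rot: [0.965, 0.263, -0.0, -0.0]
ft_force: [0.6, -0.7, -2.3]
grip_width: 0.0176
grip_force: 60.0
time: 24.35
position: [0.5546, 0.0177, 0.1296]
tool_rot: [0.965, 0.263, 0.0, 0.0]
ft_force: [-0.8, 0.5, 2.3]
grip_width: 0.0177
grip_force: 60.0
time: 24.6
position: [0.5545, 0.0177, 0.1276]
tool_rot: [0.965, 0.263, 0.0, 0.0]
ft_force: [-1.1, -0.2, 4.6]
grip_width: 0.0178
grip_force: 60.0
```

```bash
for i in 1; do python3 -m pendant '[{"jaw":0,"linear":[0,0,0.1],"twist":0},{"jaw":0,"linear":[0,0,0.1],"twist":0},{"jaw":0,"linear":[0,0,0.1],"twist":0},{"jaw":0,"linear":[0,0,0],"twist":0}]'; done
python3 -m pendant '[{"jaw":0,"linear":[0,0,0.05],"twist":0},{"jaw":0,"linear":[0,0,0.05],"twist":0}]'
python3 -m pendant '[{"jaw":0,"linear":[0,0,0.05],"twist":0},{"jaw":0,"linear":[0,0,0],"twist":0}]'
python3 -m pendant '[{"jaw":0,"linear":[0,0,0.05],"twist":0},{"jaw":0,"linear":[0,0,0],"twist":0}]'
```

```text
time: 24.93
position: [0.5546, 0.0177, 0.1251]
tool_rot: [0.965, 0.263, 0.0, 0.0]
ft_force: [-0.7, 0.5, 7.8]
grip_width: 0.0177
grip_force: 60.0
time: 25.1
position: [0.5546, 0.0177, 0.1243]
tool_rot: [0.965, 0.263, 0.0, 0.0]
ft_force: [-1.2, -0.1, 9.1]
grip_width: 0.018
grip_force: 60.0
time: 25.27
position: [0.5548, 0.0177, 0.1236]
tool_rot: [0.965, 0.263, 0.001, 0.0]
ft_force: [-0.8, 0.8, 5.5]
grip_width: 0.0179
grip_force: 60.0
time: 25.43
position: [0.5549, 0.0177, 0.1229]
tool_rot: [0.965, 0.263, 0.001, 0.0]
ft_force: [-0.5, 0.7, 5.8]
grip_width: 0.0174
grip_force: 60.0
```

It snapped at 9.1 N, which then fell to 5.5 N. Next is bracket C.

```bash
python3 -m pendant '[{"jaw":0,"linear":[0,0,-1],"twist":0},{"jaw":0,"linear":[0,0,-2],"twist":0},{"jaw":0,"linear":[0,0,-3],"twist":0},{"jaw":0,"linear":[0,0,-2],"twist":0},{"jaw":0,"linear":[0,0,-1],"twist":0},{"jaw":0,"linear":[0,0,0],"twist":0},{"jaw":0,"linear":[0,0,0],"twist":0}]'
python3 - <<'E'
from h import *
from sp import spots
spots(load=False)
go(.633,-.033,.133,30.5)
E
```

```text
time: 26.02
position: [0.5539, 0.0178, 0.212]
tool_rot: [0.965, 0.263, -0.0, -0.0]
ft_force: [-0.3, 1.0, -3.0]
grip_width: 0.0178
grip_force: 60.0
scene (0.4605, 0.0207) n 24 [461.3  19.9  22.5]
scene (0.5543, 0.018) n 28 [555.2  16.7  22.5]
scene (0.6327, -0.033) n 28 [633.5 -34.4  22.5]
side (0.4605, 0.0207) n 15 [460.9  21.1  22.5]
side (0.5543, 0.018) n 10 [553.   18.7  22.5]
side (0.6327, -0.033) n 17 [631.7 -31.1  22.5]
t 26.12 p [0.553  0.0179 0.2107] xaxis deg 30.47 q [-0.17  0.47  1.64 -0.    1.03  0.87] F [-1.   0.2 -2.2] w 0.0177 gf 60.0
delta cm [4.34 8.46 7.74] n 12.3
twist -0.03
```

```bash
python3 -m pendant '[{"jaw":0,"linear":[0.9,1.7,0],"twist":0},{"jaw":0,"linear":[1.3,2.5,0],"twist":0},{"jaw":0,"linear":[1.3,2.5,0],"twist":0},{"jaw":0,"linear":[0.8,1.7,0],"twist":0},{"jaw":0,"linear":[0,0,1],"twist":0},{"jaw":0,"linear":[0,0,2.5],"twist":0},{"jaw":0,"linear":[0,0,2],"twist":0},{"jaw":0,"linear":[0,0,1],"twist":0},{"jaw":0,"linear":[0,0,0.4],"twist":0},{"jaw":0,"linear":[0,0,0],"twist":0},{"jaw":0,"linear":[0,0,0],"twist":0}]'
python3 -c "
from h import *
go(.633,-.033,.133,30.5)"
```

```text
time: 27.03
position: [0.6341, -0.0327, 0.1434]
tool_rot: [0.965, 0.263, 0.0, 0.0]
ft_force: [0.6, 0.5, -1.4]
grip_width: 0.0175
grip_force: 60.0
t 27.03 p [ 0.6341 -0.0327  0.1434] xaxis deg 30.48 q [-0.23  0.66  1.49  0.    1.    0.81] F [ 0.6  0.5 -1.4] w 0.0175 gf 60.0
delta cm [-0.11 -0.03  1.04] n 1.0
twist -0.02
```

```bash
python3 -m pendant '[{"jaw":0,"linear":[-0.1,0,0.5],"twist":0},{"jaw":0,"linear":[0,0,0.4],"twist":0},{"jaw":0,"linear":[0,0,0.2],"twist":0},{"jaw":0,"linear":[0,0,0.2],"twist":0},{"jaw":0,"linear":[0,0,0.1],"twist":0},{"jaw":0,"linear":[0,0,0.1],"twist":0},{"jaw":0,"linear":[0,0,0.1],"twist":0},{"jaw":0,"linear":[0,0,0],"twist":0}]'
python3 -m pendant '[{"jaw":0,"linear":[0,0,0.1],"twist":0},{"jaw":0,"linear":[0,0,0.1],"twist":0},{"jaw":0,"linear":[0,0,0],"twist":0}]'
python3 -m pendant '[{"jaw":0,"linear":[0,0,0.05],"twist":0},{"jaw":0,"linear":[0,0,0],"twist":0}]'
python3 -m pendant '[{"jaw":0,"linear":[0,0,0.05],"twist":0},{"jaw":0,"linear":[0,0,0],"twist":0}]'
```

```text
time: 27.7
position: [0.6333, -0.0334, 0.1279]
tool_rot: [0.965, 0.263, 0.0, 0.0]
ft_force: [-1.2, 0.6, 4.3]
grip_width: 0.0175
grip_force: 60.0
time: 27.95
position: [0.6333, -0.0334, 0.1261]
tool_rot: [0.965, 0.263, 0.0, 0.0]
ft_force: [-1.5, 1.2, 7.0]
grip_width: 0.0177
grip_force: 60.0
time: 28.12
position: [0.6333, -0.0334, 0.1258]
tool_rot: [0.965, 0.263, 0.0, 0.0]
ft_force: [-1.8, 0.2, 6.9]
grip_width: 0.0176
grip_force: 60.0
time: 28.28
position: [0.6334, -0.0334, 0.1254]
tool_rot: [0.965, 0.263, 0.0, 0.0]
ft_force: [-2.5, 0.0, 8.1]
grip_width: 0.018
grip_force: 60.0
```

```bash
python3 -m pendant '[{"jaw":0,"linear":[0,0,0.1],"twist":0},{"jaw":0,"linear":[0,0,0],"twist":0}]'
python3 -m pendant '[{"jaw":0,"linear":[0,0,0.05],"twist":0},{"jaw":0,"linear":[0,0,0],"twist":0}]'
python3 -m pendant '[{"jaw":0,"linear":[0,0,0.05],"twist":0},{"jaw":0,"linear":[0,0,0],"twist":0}]'
python3 -m pendant '[{"jaw":0,"linear":[0,0,0.05],"twist":0},{"jaw":0,"linear":[0,0,0],"twist":0}]'
```

```text
time: 28.45
position: [0.6334, -0.0334, 0.1246]
tool_rot: [0.965, 0.263, 0.0, 0.0]
ft_force: [-1.3, 0.7, 9.4]
grip_width: 0.0178
grip_force: 60.0
time: 28.62
position: [0.6334, -0.0334, 0.1243]
tool_rot: [0.965, 0.263, 0.0, 0.0]
ft_force: [-2.3, 0.7, 10.4]
grip_width: 0.0176
grip_force: 60.0
time: 28.78
position: [0.6339, -0.0336, 0.1236]
tool_rot: [0.965, 0.263, 0.001, 0.001]
ft_force: [0.1, -0.4, 4.4]
grip_width: 0.0178
grip_force: 60.0
time: 28.95
position: [0.634, -0.0337, 0.1228]
tool_rot: [0.965, 0.263, 0.001, 0.001]
ft_force: [-0.7, -0.2, 6.9]
grip_width: 0.0176
grip_force: 60.0
```

It snapped (10.4 N, then 4.4 N). Bracket B is next.

```bash
python3 -m pendant '[{"jaw":0,"linear":[0,0,-1],"twist":0},{"jaw":0,"linear":[0,0,-2],"twist":0},{"jaw":0,"linear":[0,0,-3],"twist":0},{"jaw":0,"linear":[0,0,-2],"twist":0},{"jaw":0,"linear":[0,0,-1],"twist":0},{"jaw":0,"linear":[0,0,0],"twist":0},{"jaw":0,"linear":[0,0,0],"twist":0}]'
python3 - <<'E'
from h import *
from sp import spots
spots(load=False)
go(.461,.0205,.133,30.5)
E
```

```text
time: 29.53
position: [0.6327, -0.0333, 0.2114]
tool_rot: [0.965, 0.263, -0.0, -0.0]
ft_force: [-0.3, -0.3, -2.8]
grip_width: 0.0177
grip_force: 60.0
scene (0.4605, 0.0207) n 51 [466.   17.7  22.5]
scene (0.5543, 0.018) n 27 [555.   16.9  22.5]
scene (0.6327, -0.033) n 30 [633.3 -32.9  22.5]
side (0.4605, 0.0207) n 15 [460.9  21.1  22.5]
side (0.5543, 0.018) n 13 [552.4  20.4  22.5]
side (0.6327, -0.033) n 9 [626.6 -26.8  22.5]
t 29.63 p [ 0.6318 -0.0331  0.2099] xaxis deg 30.47 q [-0.23  0.57  1.44  0.    1.13  0.81] F [-0.4 -0.  -3. ] w 0.0177 gf 60.0
delta cm [-11.98 -13.26   7.76] n 19.5
twist -0.03
```

```bash
python3 -m pendant '[{"jaw":0,"linear":[-1.4,-1.5,0],"twist":0},{"jaw":0,"linear":[-2.2,-2.4,0],"twist":0},{"jaw":0,"linear":[-2.4,-2.7,0],"twist":0},{"jaw":0,"linear":[-2.4,-2.7,0],"twist":0},{"jaw":0,"linear":[-2.2,-2.4,0],"twist":0},{"jaw":0,"linear":[-1.3,-1.5,0],"twist":0},{"jaw":0,"linear":[0,0,1],"twist":0},{"jaw":0,"linear":[0,0,2.5],"twist":0},{"jaw":0,"linear":[0,0,2],"twist":0},{"jaw":0,"linear":[0,0,0.6],"twist":0},{"jaw":0,"linear":[0,0,0],"twist":0},{"jaw":0,"linear":[0,0,0],"twist":0}]'
python3 -c "
from h import *
from sp import spots
spots(load=False)
go(.461,.0205,.133,30.5)"
```

```text
time: 30.63
position: [0.4634, 0.0201, 0.1502]
tool_rot: [0.965, 0.263, -0.001, -0.0]
ft_force: [0.7, 0.2, -1.7]
grip_width: 0.0173
grip_force: 60.0
scene (0.4605, 0.0207) n 25 [461.1  19.7  22.5]
scene (0.5543, 0.018) n 15 [554.8  16.7  22.5]
scene (0.6327, -0.033) n 29 [625.3 -25.7  22.5]
side (0.4605, 0.0207) n 20 [461.5  21.7  22.5]
side (0.5543, 0.018) n 16 [551.4  20.9  22.5]
side (0.6327, -0.033) n 10 [623.1 -23.9  22.5]
t 30.73 p [0.4643 0.0199 0.1513] xaxis deg 30.47 q [-0.2   0.46  1.91  0.    0.77  0.84] F [ 0.1 -0.  -1.8] w 0.0172 gf 60.0
delta cm [-0.26 -0.22  1.83] n 1.9
twist -0.03
```

Bracket C's spot seems to be shifting, so it is probably being knocked. I'll punch B first and then look again.

```bash
python3 -m pendant '[{"jaw":0,"linear":[-0.26,-0.15,0.6],"twist":0},{"jaw":0,"linear":[0,0,0.6],"twist":0},{"jaw":0,"linear":[0,0,0.5],"twist":0},{"jaw":0,"linear":[0,0,0.2],"twist":0},{"jaw":0,"linear":[0,0,0.1],"twist":0},{"jaw":0,"linear":[0,0,0.1],"twist":0},{"jaw":0,"linear":[0,0,0.1],"twist":0},{"jaw":0,"linear":[0,0,0.1],"twist":0},{"jaw":0,"linear":[0,0,0.1],"twist":0},{"jaw":0,"linear":[0,0,0],"twist":0}]'
python3 -m pendant '[{"jaw":0,"linear":[0,0,0.1],"twist":0},{"jaw":0,"linear":[0,0,0.1],"twist":0},{"jaw":0,"linear":[0,0,0],"twist":0}]'
python3 -m pendant '[{"jaw":0,"linear":[0,0,0.1],"twist":0},{"jaw":0,"linear":[0,0,0],"twist":0}]'
python3 -m pendant '[{"jaw":0,"linear":[0,0,0.05],"twist":0},{"jaw":0,"linear":[0,0,0],"twist":0}]'
```

```text
time: 31.57
position: [0.4604, 0.0201, 0.127]
tool_rot: [0.965, 0.263, -0.0, -0.0]
ft_force: [-1.6, 0.6, 5.8]
grip_width: 0.0181
grip_force: 60.0
time: 31.82
position: [0.4604, 0.0201, 0.1252]
tool_rot: [0.965, 0.263, -0.0, -0.0]
ft_force: [-2.1, 0.6, 7.3]
grip_width: 0.0177
grip_force: 60.0
time: 31.98
position: [0.4604, 0.0201, 0.1244]
tool_rot: [0.965, 0.263, -0.0, 0.0]
ft_force: [-1.9, 0.3, 9.8]
grip_width: 0.0175
grip_force: 60.0
time: 32.15
position: [0.4604, 0.0201, 0.124]
tool_rot: [0.965, 0.263, -0.0, 0.0]
ft_force: [-3.5, 0.4, 9.2]
grip_width: 0.0175
grip_force: 60.0
```

```bash
python3 -m pendant '[{"jaw":0,"linear":[0,0,0.05],"twist":0},{"jaw":0,"linear":[0,0,0],"twist":0}]'
python3 -m pendant '[{"jaw":0,"linear":[0,0,0.05],"twist":0},{"jaw":0,"linear":[0,0,0],"twist":0}]'
python3 -m pendant '[{"jaw":0,"linear":[0,0,0.05],"twist":0},{"jaw":0,"linear":[0,0,0],"twist":0}]'
```

```text
time: 32.32
position: [0.4611, 0.0201, 0.1234]
tool_rot: [0.965, 0.263, 0.001, 0.0]
ft_force: [-1.4, 2.2, 5.4]
grip_width: 0.0178
grip_force: 60.0
time: 32.48
position: [0.4611, 0.0201, 0.1228]
tool_rot: [0.965, 0.263, 0.001, 0.0]
ft_force: [-0.6, 1.1, 4.9]
grip_width: 0.0177
grip_force: 60.0
time: 32.65
position: [0.4611, 0.0201, 0.1223]
tool_rot: [0.965, 0.263, 0.001, 0.0]
ft_force: [-1.2, 0.1, 6.1]
grip_width: 0.0178
grip_force: 60.0
```

All three have snapped. I'll raise the punch and look at the scene.

```bash
python3 -m pendant '[{"jaw":0,"linear":[0,0,-1],"twist":0},{"jaw":0,"linear":[0,0,-2],"twist":0},{"jaw":0,"linear":[0,0,-3],"twist":0},{"jaw":0,"linear":[0,0,-4],"twist":0},{"jaw":0,"linear":[0,0,-2],"twist":0},{"jaw":0,"linear":[0,0,-0.8],"twist":0},{"jaw":0,"linear":[0,0,0],"twist":0},{"jaw":0,"linear":[0,0,0],"twist":0}]'
python3 - <<'E'
from h import *
go(.5547,.1515,.25,30.5)
for n in("scene","side"):
    c=cams.camera(n); np.save(f"pics/{n}.npy",c,allow_pickle=True)
    if n=="scene": cv2.imwrite("pics/s2.png",cv2.resize(c["color"][170:300,160:400],None,fx=3.3,fy=3.3,interpolation=cv2.INTER_CUBIC))
E
python3 m.py | egrep 'flange'
```

```text
time: 33.32
position: [0.46, 0.0201, 0.2489]
tool_rot: [0.965, 0.263, -0.0, -0.0]
ft_force: [0.1, -0.3, -3.0]
grip_width: 0.0171
grip_force: 60.0
t 33.32 p [0.46   0.0201 0.2489] xaxis deg 30.47 q [-0.2   0.29  1.82 -0.    1.03  0.84] F [ 0.1 -0.3 -3. ] w 0.0171 gf 60.0
delta cm [14.82 -6.52 -0.11] n 16.2
twist -0.03
scene flange/jar px [254. 195.] n 44 c [461.7 -20.7] wh [37.4  9.3] ang -1.7 z 64.6
scene flange/jar px [319. 208.] n 71 c [559.5 122.9] wh [63.   9.4] ang 20.2 z 67.2
scene flange/jar px [264. 222.] n 51 c [553.7 -23.2] wh [36.3  9.9] ang -0.3 z 64.8
scene flange/jar px [211. 231.] n 188 c [ 538.3 -155.7] wh [43.5 42.3] ang 1.1 z 73.0
scene flange/jar px [523. 255.] n 288 c [850.  528.8] wh [161.5  75.4] ang 21.1 z 67.4
scene flange/jar px [288. 240.] n 59 c [622.2  13.4] wh [37.4 11.2] ang -0.0 z 65.1
scene flange/jar px [ 14. 312.] n 302 c [ 599.3 -604.6] wh [163.3   5.2] ang -22.6 z 67.9
side flange/jar px [455. 129.] n 59 c [ 373.7 -661.8] wh [56.5 32.1] ang -60.5 z 68.8
side flange/jar px [330. 171.] n 93 c [ 537.2 -152.4] wh [44.1 39.3] ang -47.1 z 73.1
side flange/jar px [275. 183.] n 36 c [620.1  16.3] wh [36.6 12. ] ang 1.0 z 64.3
side flange/jar px [298. 188.] n 35 c [551.9 -20.1] wh [32.8 12.2] ang -0.8 z 64.8
side flange/jar px [320. 203.] n 38 c [459.7 -17.9] wh [33.  11.5] ang -1.8 z 64.9
side flange/jar px [251. 220.] n 71 c [548.1 172.2] wh [62.7 25.9] ang 17.5 z 67.2
side flange/jar px [ 55. 252.] n 463 c [820.6 630.2] wh [271.6  93.1] ang 79.8 z 67.6
```

View pics/s2.png

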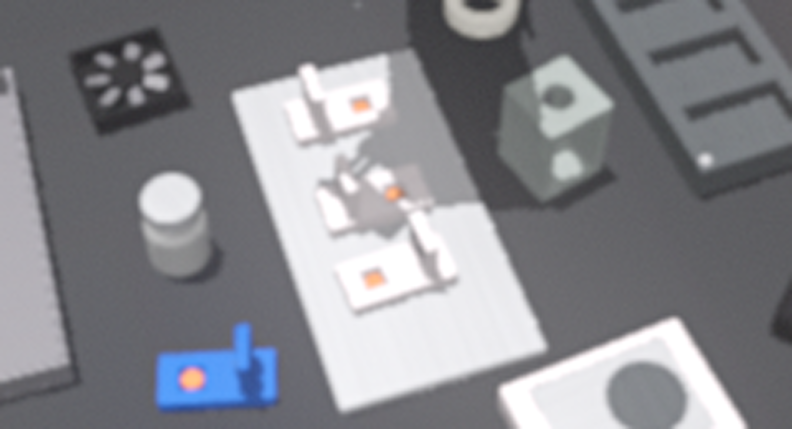

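C has moved about 15 mm and is still flat on the plate, with its flange now at (0.621, 0.015). The stand is empty. I'll hang the punch back now because the gripper has to be free.

```bash
python3 -m pendant '[{"jaw":0,"linear":[1.5,-0.65,0],"twist":0},{"jaw":0,"linear":[3,-1.3,0],"twist":0},{"jaw":0,"linear":[3.3,-1.5,0],"twist":0},{"jaw":0,"linear":[3.2,-1.4,0],"twist":0},{"jaw":0,"linear":[2.5,-1.1,0],"twist":0},{"jaw":0,"linear":[1.3,-0.55,0],"twist":0},{"jaw":0,"linear":[0,0,0],"twist":0},{"jaw":0,"linear":[0,0,0],"twist":0}]'
python3 - <<'E'
from h import *
go(.554,.1515,.25,30.5)
o=robot.get_obs()["position"]
for n in("scene","side"):
    c=cams.camera(n);P=cloud(c)
    m=(P[...,2]>.115)&(P[...,2]<.17)&(abs(P[...,:2]-o[:2]).max(-1)<.03); q=P[m]; print(n,len(q),q.mean(0).round(4))
E
```

```text
time: 34.08
position: [0.5541, 0.1514, 0.2473]
tool_rot: [0.965, 0.264, -0.002, -0.0]
ft_force: [-0.3, -1.0, -2.7]
grip_width: 0.0176
grip_force: 60.0
t 34.08 p [0.5541 0.1514 0.2473] xaxis deg 30.56 q [ 0.07  0.45  1.55 -0.    1.14  1.11] F [-0.3 -1.  -2.7] w 0.0176 gf 60.0
delta cm [-0.   -0.02 -0.27] n 0.3
twist 0.06
scene 22 [0.5544 0.1497 0.1539]
side 22 [0.5495 0.1533 0.1565]
```

```bash
python3 -m pendant '[{"jaw":0,"linear":[0.1,0,2],"twist":0},{"jaw":0,"linear":[0,0,2],"twist":0},{"jaw":0,"linear":[0,0,2],"twist":0},{"jaw":0,"linear":[0,0,2],"twist":0},{"jaw":0,"linear":[0,0,2],"twist":0},{"jaw":0,"linear":[0,0,1],"twist":0},{"jaw":0,"linear":[0,0,0.5],"twist":0},{"jaw":0,"linear":[0,0,0],"twist":0},{"jaw":0,"linear":[0,0,0],"twist":0}]'
python3 -m pendant '[{"jaw":0,"linear":[0,0,0.2],"twist":0},{"jaw":0,"linear":[0,0,0.2],"twist":0},{"jaw":0,"linear":[0,0,0.1],"twist":0},{"jaw":0,"linear":[0,0,0],"twist":0}]'
```

```text
time: 34.93
position: [0.5565, 0.1512, 0.1353]
tool_rot: [0.965, 0.262, 0.0, 0.0]
ft_force: [-0.5, 0.5, -1.9]
grip_width: 0.0176
grip_force: 60.0
time: 35.27
position: [0.5561, 0.1517, 0.13]
tool_rot: [0.965, 0.263, 0.0, 0.0]
ft_force: [-0.8, -0.1, -2.0]
grip_width: 0.0175
grip_force: 60.0
```

```bash
python3 -m pendant '[{"jaw":0,"linear":[-0.1,0,0.2],"twist":0},{"jaw":0,"linear":[0,0,0.2],"twist":0},{"jaw":0,"linear":[0,0,0.1],"twist":0},{"jaw":0,"linear":[0,0,0.1],"twist":0},{"jaw":0,"linear":[0,0,0],"twist":0}]'
python3 -m pendant '[{"jaw":0,"linear":[0,0,0.1],"twist":0},{"jaw":0,"linear":[0,0,0],"twist":0}]'
```

```text
time: 35.68
position: [0.555, 0.1511, 0.1234]
tool_rot: [0.965, 0.263, -0.0, -0.0]
ft_force: [-0.7, 0.6, -1.6]
grip_width: 0.0177
grip_force: 60.0
time: 35.85
position: [0.5553, 0.1511, 0.1228]
tool_rot: [0.965, 0.263, 0.0, 0.0]
ft_force: [0.1, 0.5, -0.9]
grip_width: 0.0174
grip_force: 60.0
```

```bash
python3 -m pendant '[{"jaw":0.3,"linear":[0,0,0.05],"twist":0},{"jaw":0.5,"linear":[0,0,0],"twist":0},{"jaw":0.5,"linear":[0,0,0],"twist":0},{"jaw":0.5,"linear":[0,0,0],"twist":0},{"jaw":0.5,"linear":[0,0,0],"twist":0},{"jaw":0.5,"linear":[0,0,-1],"twist":0},{"jaw":0.5,"linear":[0,0,-3],"twist":0},{"jaw":0.5,"linear":[0,0,-4],"twist":0},{"jaw":0.5,"linear":[0,0,-2],"twist":0}]'
python3 -m pendant '[{"jaw":0.5,"linear":[0,0,0],"twist":7},{"jaw":0.5,"linear":[0,0,0],"twist":7},{"jaw":0.5,"linear":[0,0,0],"twist":7},{"jaw":0.5,"linear":[0,0,0],"twist":7},{"jaw":0.5,"linear":[0,0,0],"twist":3.5},{"jaw":0.5,"linear":[0,0,0],"twist":0},{"jaw":0.5,"linear":[0,0,0],"twist":0}]'
python3 -c "
from h import *
go(.554,-.0215,.19,-1.2)
go(.621,.0145,.19,-0.5)"
```

```text
time: 36.6
position: [0.5569, 0.1513, 0.2266]
tool_rot: [0.965, 0.263, 0.003, 0.001]
ft_force: [0.5, 0.3, -0.3]
grip_width: 0.0433
grip_force: 0.0
time: 37.18
position: [0.5553, 0.1511, 0.2229]
tool_rot: [1.0, -0.008, 0.0, -0.0]
ft_force: [-0.1, -0.2, 0.3]
grip_width: 0.0433
grip_force: 0.0
t 37.18 p [0.5553 0.1511 0.2229] xaxis deg -0.93 q [0.07 0.48 1.58 0.   1.08 1.66] F [-0.1 -0.2  0.3] w 0.0433 gf 0.0
delta cm [ 0.15 17.26  3.29] n 17.6
twist 0.27
t 37.18 p [0.5553 0.1511 0.2229] xaxis deg -0.93 q [0.07 0.48 1.58 0.   1.08 1.66] F [-0.1 -0.2  0.3] w 0.0433 gf 0.0
delta cm [ 6.79 13.55  3.29] n 15.5
twist -0.43
```

```bash
python3 -m pendant '[{"jaw":0.5,"linear":[1,2,0],"twist":0},{"jaw":0.5,"linear":[1.5,3,0],"twist":0},{"jaw":0.5,"linear":[1.5,3.1,0],"twist":0},{"jaw":0.5,"linear":[1.5,3.1,1],"twist":0},{"jaw":0.5,"linear":[1.3,2.4,2],"twist":0},{"jaw":0.5,"linear":[0,0,0],"twist":0},{"jaw":0.5,"linear":[0,0,0],"twist":0}]'
python3 - <<'E'
from h import *
for n in("scene","side"): np.save(f"pics/{n}.npy",cams.camera(n),allow_pickle=True)
go(.621,.0145,.055,-0.5)
c=cams.camera('wrist'); P=cloud(c); m=(P[...,2]>.058)&(P[...,2]<.075)&(c['depth']>0)
k,l,s,ce=cv2.connectedComponentsWithStats(m.astype(np.uint8))
for i in range(1,k):
  if s[i,4]>60: q=P[l==i]; print(ce[i],s[i,4],cv2.minAreaRect((q[:,:2]*1000).astype(np.float32)))
E
python3 m.py | egrep 'flange|punch|stand' | grep ' c \[[ 456]'
```

```text
time: 37.77
position: [0.6204, 0.0125, 0.191]
tool_rot: [1.0, -0.01, -0.001, -0.0]
ft_force: [-0.2, 0.6, -0.4]
grip_width: 0.0438
grip_force: 0.0
t 37.87 p [0.6203 0.0144 0.1924] xaxis deg -0.99 q [-0.16  0.58  1.49  0.    1.08  1.43] F [-0.9 -0.7  0. ] w 0.0434 gf 0.0
delta cm [ 0.08  0.   13.74] n 13.7
twist -0.49
[281.92087912 196.79120879] 455 ((626.3658447265625, 14.56518840789795), (35.87529754638672, 11.079426765441895), 1.759412407875061)
[319.17460317 256.01587302] 63 ((567.818603515625, -18.732629776000977), (4.074263095855713, 13.099682807922363), 87.34664916992188)
scene flange/jar px [320. 208.] n 67 c [558.3 123.9] wh [60.9  8.3] ang 19.3 z 67.3
scene flange/jar px [264. 223.] n 52 c [553.  -23.1] wh [37.1 10.2] ang -1.5 z 64.8
scene flange/jar px [211. 232.] n 193 c [ 538.9 -154.9] wh [43.1 40.2] ang -26.3 z 73.1
scene flange/jar px [288. 240.] n 59 c [622.6  13.9] wh [36.  10.9] ang 1.7 z 64.8
scene flange/jar px [ 15. 312.] n 310 c [ 598.6 -604.2] wh [161.4   5.9] ang -22.8 z 67.4
scene stand px [329. 202.] n 255 c [552.6 151.7] wh [62.4 60.3] ang -76.7 z 83.7
scene 
[... 630 characters left out ...]
2.1 -21.6] wh [36.7 12.2] ang -0.8 z 64.3
side flange/jar px [320. 203.] n 38 c [459.4 -17.9] wh [33.6 12.9] ang -13.2 z 64.4
side flange/jar px [251. 221.] n 69 c [545.4 181.3] wh [62.6 10.3] ang 19.5 z 67.3
side stand px [420. 117.] n 67 c [ 500.9 -622.9] wh [121.2  17.8] ang 62.6 z 83.7
side stand px [256. 213.] n 222 c [551.8 153.2] wh [63.6 62.8] ang -77.0 z 83.9
side punch px [414. 102.] n 596 c [ 577.2 -655.1] wh [171.3 125.3] ang -23.2 z 109.4
side punch px [273. 132.] n 1540 c [618.6  15.7] wh [193.   78.1] ang 88.4 z 274.0
side punch px [471. 117.] n 85 c [ 339.8 -666.8] wh [32.3 14.7] ang 11.7 z 130.3
side punch px [255. 198.] n 139 c [553.4 152.5] wh [20.8 19.2] ang -61.6 z 136.1
```

```bash
python3 -m pendant '[{"jaw":0.5,"linear":[0.1,0,3],"twist":-2.7},{"jaw":0.5,"linear":[0,0,4],"twist":0},{"jaw":0.5,"linear":[0,0,4],"twist":0},{"jaw":0.5,"linear":[0,0,2],"twist":0},{"jaw":0.5,"linear":[0,0,0.6],"twist":0},{"jaw":0.5,"linear":[0,0,0],"twist":0},{"jaw":0,"linear":[0,0,0],"twist":0},{"jaw":0,"linear":[0,0,0],"twist":0},{"jaw":0,"linear":[0,0,0],"twist":0},{"jaw":0,"linear":[0,0,0],"twist":0},{"jaw":0,"linear":[0,0,0],"twist":0},{"jaw":0,"linear":[0,0,0],"twist":0}]' 40
python3 -m pendant '[{"jaw":0,"linear":[0,0,0],"twist":0},{"jaw":0,"linear":[0,0,0],"twist":0},{"jaw":0,"linear":[0,0,0],"twist":0}]'
python3 -m pendant '[{"jaw":0,"linear":[0,0,-2],"twist":0},{"jaw":0,"linear":[0,0,-3],"twist":0},{"jaw":0,"linear":[0,0,-4],"twist":0},{"jaw":0,"linear":[0,0,-3],"twist":0},{"jaw":0,"linear":[0,0,-2],"twist":0},{"jaw":0,"linear":[0,0,0],"twist":0}]'
python3 - <<'E'
from h import *
go(.545,-.304,.2,-2)
c=np.load("pics/scene.npy",allow_pickle=True).item(); P=cloud(c)
for lo,hi in((.0235,.033),(.002,.008)):
    m=(P[...,2]>lo)&(P[...,2]<hi)&(P[...,0]>.3)&(P[...,0]<.66)&(P[...,1]<-.23)&(P[...,1]>-.42)
    if lo<.01: m=m&(c["color"].mean(-1)>80)
    m=m.astype(np.uint8); k,l,s,_=cv2.connectedComponentsWithStats(m); i=1+s[1:,4].argmax()
    q=P[l==i]; print(s[i,4],cv2.minAreaRect((q[:,:2]*1000).astype(np.float32)))
E
```

```text
time: 38.92
position: [0.6221, 0.0138, 0.0571]
tool_rot: [1.0, 0.015, 0.001, 0.0]
ft_force: [0.3, 0.5, 1.1]
grip_width: 0.0113
grip_force: 0.7
time: 39.17
position: [0.6221, 0.0139, 0.057]
tool_rot: [1.0, 0.015, 0.0, 0.0]
ft_force: [-1.8, 1.0, 5.3]
grip_width: 0.0095
grip_force: 40.0
time: 39.67
position: [0.6247, 0.0134, 0.2011]
tool_rot: [1.0, 0.015, 0.005, 0.001]
ft_force: [0.5, -0.2, -0.7]
grip_width: 0.0095
grip_force: 40.0
t 39.67 p [0.6247 0.0134 0.2011] xaxis deg 1.67 q [-0.16  0.57  1.48 -0.    1.09  1.38] F [ 0.5 -0.2 -0.7] w 0.0095 gf 40.0
delta cm [-8.89 31.49  0.08] n 32.7
twist 3.67
571 ((472.50714111328125, -325.5881652832031), (150.56497192382812, 293.5459899902344), 87.63745880126953)
3835 ((463.4676513671875, -326.38702392578125), (141.23329162597656, 273.6129455566406), 87.6052474975586)
```

```bash
python3 -m pendant '[{"jaw":0,"linear":[-0.6,2,0],"twist":1},{"jaw":0,"linear":[-1,3,0],"twist":1},{"jaw":0,"linear":[-1.2,3.7,0],"twist":1},{"jaw":0,"linear":[-1.2,3.8,0],"twist":1.1},{"jaw":0,"linear":[-1.2,3.8,0],"twist":0},{"jaw":0,"linear":[-1.2,3.8,0],"twist":0},{"jaw":0,"linear":[-1,3.8,0],"twist":0},{"jaw":0,"linear":[-0.8,3.5,0],"twist":0},{"jaw":0,"linear":[-0.6,2.6,0],"twist":0},{"jaw":0,"linear":[0,1.5,0],"twist":0},{"jaw":0,"linear":[0,0,0],"twist":0},{"jaw":0,"linear":[0,0,0],"twist":0}]'
python3 -c "
from h import *
go(.5333,-.3063,.055,-2.4)"
```

```text
time: 40.67
position: [0.5252, -0.2984, 0.195]
tool_rot: [1.0, -0.022, -0.001, -0.001]
ft_force: [0.2, 0.2, -1.6]
grip_width: 0.0096
grip_force: 40.0
t 40.67 p [ 0.5252 -0.2984  0.195 ] xaxis deg -2.51 q [-0.7   0.55  1.53  0.    1.06  0.91] F [ 0.2  0.2 -1.6] w 0.0096 gf 40.0
delta cm [ 0.86  0.79 13.99] n 14.0
twist -0.11
```

```bash
python3 -m pendant '[{"jaw":0,"linear":[0.8,0.7,2],"twist":-0.1},{"jaw":0,"linear":[0,0,4],"twist":0},{"jaw":0,"linear":[0,0,4],"twist":0},{"jaw":0,"linear":[0,0,3],"twist":0},{"jaw":0,"linear":[0,0,0.8],"twist":0},{"jaw":0,"linear":[0,0,0.2],"twist":0},{"jaw":0,"linear":[0,0,0],"twist":0},{"jaw":0,"linear":[0,0,0],"twist":0}]'
python3 -c "
from h import *
go(.5333,-.3063,.049,-2.4)"
```

```text
time: 41.33
position: [0.5349, -0.3063, 0.0581]
tool_rot: [1.0, -0.02, 0.001, 0.001]
ft_force: [0.4, -0.1, 0.1]
grip_width: 0.0098
grip_force: 40.0
t 41.33 p [ 0.5349 -0.3063  0.0581] xaxis deg -2.27 q [-0.7   0.76  1.58  0.    0.8   0.91] F [ 0.4 -0.1  0.1] w 0.0098 gf 40.0
delta cm [-0.16  0.    0.91] n 0.9
twist 0.13
```

```bash
python3 -m pendant '[{"jaw":0,"linear":[-0.1,0,0.4],"twist":0},{"jaw":0,"linear":[0,0,0.2],"twist":0},{"jaw":0,"linear":[0,0,0.2],"twist":0},{"jaw":0,"linear":[0,0,0.1],"twist":0},{"jaw":0,"linear":[0,0,0],"twist":0}]'
python3 -m pendant '[{"jaw":0,"linear":[0,0,0.05],"twist":0},{"jaw":0,"linear":[0,0,0],"twist":0}]'
```

```text
time: 41.75
position: [0.5328, -0.3066, 0.049]
tool_rot: [1.0, -0.02, 0.001, 0.001]
ft_force: [-1.0, 1.9, 7.1]
grip_width: 0.0098
grip_force: 40.0
time: 41.92
position: [0.5328, -0.3066, 0.049]
tool_rot: [1.0, -0.02, 0.001, 0.001]
ft_force: [-1.7, 0.7, 8.8]
grip_width: 0.0099
grip_force: 40.0
```

```bash
python3 -m pendant '[{"jaw":0.3,"linear":[0,0,0],"twist":0},{"jaw":0.45,"linear":[0,0,0],"twist":0},{"jaw":0.45,"linear":[0,0,0],"twist":0},{"jaw":0.45,"linear":[0,0,0],"twist":0},{"jaw":0.45,"linear":[0,0,0],"twist":0},{"jaw":0.45,"linear":[0,0,-2],"twist":0},{"jaw":0.45,"linear":[0,0,-4],"twist":0},{"jaw":0.45,"linear":[0,0,-4],"twist":0},{"jaw":0.45,"linear":[0,0,-3],"twist":0},{"jaw":0.45,"linear":[0,0,-1],"twist":0},{"jaw":0.45,"linear":[0,0,0],"twist":0}]'
python3 -c "
from h import *
go(.554,-.0215,.19,-1.1)"
```

```text
time: 42.83
position: [0.5339, -0.3074, 0.1901]
tool_rot: [1.0, -0.02, 0.003, 0.002]
ft_force: [0.3, 1.0, 0.2]
grip_width: 0.0392
grip_force: 0.0
t 42.83 p [ 0.5339 -0.3074  0.1901] xaxis deg -2.32 q [-0.7   0.57  1.51  0.    1.05  0.91] F [0.3 1.  0.2] w 0.0392 gf 0.0
delta cm [  0.85 -28.65  -0.11] n 28.7
twist -1.22
```

```bash
python3 -m pendant '[{"jaw":0.5,"linear":[0.1,-2,0],"twist":-0.6},{"jaw":0.5,"linear":[0.1,-3.3,0],"twist":-0.6},{"jaw":0.5,"linear":[0.1,-3.7,0],"twist":0},{"jaw":0.5,"linear":[0.1,-3.7,0],"twist":0},{"jaw":0.5,"linear":[0.1,-3.7,0],"twist":0},{"jaw":0.5,"linear":[0.1,-3.7,0],"twist":0},{"jaw":0.5,"linear":[0.1,-3.7,0],"twist":0},{"jaw":0.5,"linear":[0.1,-3,0],"twist":0},{"jaw":0.5,"linear":[0,-1.8,0],"twist":0},{"jaw":0.5,"linear":[0,0,0],"twist":0},{"jaw":0.5,"linear":[0,0,0],"twist":0}]'
python3 - <<'E'
from h import *
go(.5535,-.0215,.055,-1.2)
c=cams.camera('wrist'); P=cloud(c); m=(P[...,2]>.058)&(P[...,2]<.075)&(c['depth']>0)
k,l,s,ce=cv2.connectedComponentsWithStats(m.astype(np.uint8))
for i in range(1,k):
  if s[i,4]>60: q=P[l==i]; print(ce[i],s[i,4],cv2.minAreaRect((q[:,:2]*1000).astype(np.float32)))
E
```

```text
time: 43.75
position: [0.5454, -0.0193, 0.1848]
tool_rot: [1.0, -0.009, -0.002, -0.0]
ft_force: [0.2, 0.2, -0.3]
grip_width: 0.0439
grip_force: 0.0
t 43.75 p [ 0.5454 -0.0193  0.1848] xaxis deg -0.98 q [-0.24  0.5   1.69 -0.    0.96  1.35] F [ 0.2  0.2 -0.3] w 0.0439 gf 0.0
delta cm [ 0.87  0.22 12.98] n 13.0
twist 0.22
[114.81368821 188.86058302] 789 ((562.4127197265625, 123.3483657836914), (60.086612701416016, 2.4488279819488525), 14.10481071472168)
[286.05625 192.575  ] 480 ((556.5272827148438, -21.744630813598633), (11.29858112335205, 35.47119903564453), 88.86593627929688)
[439.05047821 208.15834219] 1882 ((541.6127319335938, -154.40689086914062), (42.40071105957031, 42.78388595581055), 12.918420791625977)
[284.40714286 299.42857143] 140 ((453.552734375, -18.355972290039062), (10.521955490112305, 15.611479759216309), 89.38115692138672)
```

```bash
python3 -m pendant '[{"jaw":0.5,"linear":[0.8,0.2,3],"twist":0.2},{"jaw":0.5,"linear":[0,0,4],"twist":0},{"jaw":0.5,"linear":[0,0,4],"twist":0},{"jaw":0.5,"linear":[0,0,1.5],"twist":0},{"jaw":0.5,"linear":[0,0,0.4],"twist":0},{"jaw":0.5,"linear":[0,0,0],"twist":0},{"jaw":0,"linear":[0,0,0],"twist":0},{"jaw":0,"linear":[0,0,0],"twist":0},{"jaw":0,"linear":[0,0,0],"twist":0},{"jaw":0,"linear":[0,0,0],"twist":0},{"jaw":0,"linear":[0,0,0],"twist":0},{"jaw":0,"linear":[0,0,0],"twist":0}]' 40
python3 -m pendant '[{"jaw":0,"linear":[0,0,0],"twist":0},{"jaw":0,"linear":[0,0,0],"twist":0},{"jaw":0,"linear":[0,0,0],"twist":0}]'
python3 -m pendant '[{"jaw":0,"linear":[0,0,-2],"twist":0},{"jaw":0,"linear":[0,0,-3],"twist":0},{"jaw":0,"linear":[0,0,-4],"twist":0},{"jaw":0,"linear":[0,0,-3],"twist":0},{"jaw":0,"linear":[0,0,-2],"twist":0},{"jaw":0,"linear":[0,0,0],"twist":0}]'
python3 -c "
from h import *
go(.4716,-.3478,.2,-2.4)"
```

```text
time: 44.8
position: [0.555, -0.0225, 0.0585]
tool_rot: [1.0, -0.011, 0.001, 0.0]
ft_force: [-0.2, -0.2, 0.4]
grip_width: 0.0112
grip_force: 0.0
time: 45.05
position: [0.555, -0.0225, 0.0584]
tool_rot: [1.0, -0.011, 0.0, 0.0]
ft_force: [-0.6, 1.0, 5.9]
grip_width: 0.0097
grip_force: 40.0
time: 45.55
position: [0.5574, -0.023, 0.2021]
tool_rot: [1.0, -0.011, 0.005, 0.001]
ft_force: [0.7, -0.7, -2.0]
grip_width: 0.0096
grip_force: 40.0
t 45.55 p [ 0.5574 -0.023   0.2021] xaxis deg -1.31 q [-0.24  0.48  1.65  0.    1.    1.35] F [ 0.7 -0.7 -2. ] w 0.0096 gf 40.0
delta cm [-7.83 32.67  0.2 ] n 33.6
twist 1.09
```

```bash
python3 -m pendant '[{"jaw":0,"linear":[-0.4,2,0],"twist":0.5},{"jaw":0,"linear":[-0.7,3.3,0],"twist":0.5},{"jaw":0,"linear":[-0.9,3.7,0],"twist":0},{"jaw":0,"linear":[-0.9,3.8,0],"twist":0},{"jaw":0,"linear":[-0.9,3.8,0],"twist":0},{"jaw":0,"linear":[-0.8,3.8,0],"twist":0},{"jaw":0,"linear":[-0.8,3.8,0],"twist":0},{"jaw":0,"linear":[-0.7,3.6,0],"twist":0},{"jaw":0,"linear":[-0.6,3,0],"twist":0},{"jaw":0,"linear":[-0.3,1.8,0],"twist":0},{"jaw":0,"linear":[0,0,0],"twist":0},{"jaw":0,"linear":[0,0,0],"twist":0}]'
python3 -c "
from h import *
go(.4716,-.3478,.057,-2.4)"
```

```text
time: 46.55
position: [0.4709, -0.3458, 0.1958]
tool_rot: [1.0, -0.022, -0.001, -0.001]
ft_force: [-0.6, 0.7, -1.2]
grip_width: 0.01
grip_force: 40.0
t 46.55 p [ 0.4709 -0.3458  0.1958] xaxis deg -2.47 q [-0.82  0.53  1.58  0.    1.04  0.79] F [-0.6  0.7 -1.2] w 0.01 gf 40.0
delta cm [ 0.1   0.24 13.88] n 13.9
twist -0.07
```

```bash
python3 -m pendant '[{"jaw":0,"linear":[0.1,0.2,2],"twist":0},{"jaw":0,"linear":[0,0,4],"twist":0},{"jaw":0,"linear":[0,0,4],"twist":0},{"jaw":0,"linear":[0,0,3],"twist":0},{"jaw":0,"linear":[0,0,0.8],"twist":0},{"jaw":0,"linear":[0,0,0],"twist":0},{"jaw":0,"linear":[0,0,0],"twist":0}]'
python3 -m pendant '[{"jaw":0,"linear":[0,0,0.3],"twist":0},{"jaw":0,"linear":[0,0,0.2],"twist":0},{"jaw":0,"linear":[0,0,0.1],"twist":0},{"jaw":0,"linear":[0,0,0],"twist":0}]'
```

```text
time: 47.13
position: [0.4735, -0.3469, 0.06]
tool_rot: [1.0, -0.02, -0.0, -0.0]
ft_force: [0.0, -0.4, -0.8]
grip_width: 0.0098
grip_force: 40.0
time: 47.47
position: [0.4734, -0.348, 0.0548]
tool_rot: [1.0, -0.02, 0.001, 0.001]
ft_force: [0.4, 0.1, -1.1]
grip_width: 0.0096
grip_force: 40.0
```

```bash
python3 -m pendant '[{"jaw":0,"linear":[0,0,0.2],"twist":0},{"jaw":0,"linear":[0,0,0.1],"twist":0},{"jaw":0,"linear":[0,0,0.1],"twist":0},{"jaw":0,"linear":[0,0,0.05],"twist":0},{"jaw":0,"linear":[0,0,0],"twist":0}]'
python3 -m pendant '[{"jaw":0.3,"linear":[0,0,0],"twist":0},{"jaw":0.45,"linear":[0,0,0],"twist":0},{"jaw":0.45,"linear":[0,0,0],"twist":0},{"jaw":0.45,"linear":[0,0,0],"twist":0},{"jaw":0.45,"linear":[0,0,0],"twist":0},{"jaw":0.45,"linear":[0,0,-2],"twist":0},{"jaw":0.45,"linear":[0,0,-4],"twist":0},{"jaw":0.45,"linear":[0,0,-4],"twist":0},{"jaw":0.45,"linear":[0,0,-3],"twist":0},{"jaw":0.45,"linear":[0,0,-1],"twist":0},{"jaw":0.45,"linear":[0,0,0],"twist":0}]'
python3 -c "
from h import *
go(.46,-.019,.19,-1.3)"
```

```text
time: 47.88
position: [0.473, -0.3478, 0.0504]
tool_rot: [1.0, -0.02, 0.0, 0.0]
ft_force: [-2.2, 0.1, 6.1]
grip_width: 0.0099
grip_force: 40.0
time: 48.8
position: [0.4744, -0.3491, 0.1925]
tool_rot: [1.0, -0.02, 0.003, 0.003]
ft_force: [0.2, -1.2, 0.6]
grip_width: 0.0393
grip_force: 0.0
t 48.8 p [ 0.4744 -0.3491  0.1925] xaxis deg -2.33 q [-0.82  0.53  1.58  0.    1.02  0.79] F [ 0.2 -1.2  0.6] w 0.0393 gf 0.0
delta cm [ -2.78 -32.92   0.07] n 33.0
twist -1.03
```

```bash
python3 -m pendant '[{"jaw":0.5,"linear":[-0.2,-2,0],"twist":-0.5},{"jaw":0.5,"linear":[-0.3,-3.4,0],"twist":-0.5},{"jaw":0.5,"linear":[-0.3,-3.8,0],"twist":0},{"jaw":0.5,"linear":[-0.3,-3.8,0],"twist":0},{"jaw":0.5,"linear":[-0.3,-3.8,0],"twist":0},{"jaw":0.5,"linear":[-0.3,-3.8,0],"twist":0},{"jaw":0.5,"linear":[-0.3,-3.8,0],"twist":0},{"jaw":0.5,"linear":[-0.2,-3.6,0],"twist":0},{"jaw":0.5,"linear":[0,-3,0],"twist":0},{"jaw":0.5,"linear":[0,-1.8,0],"twist":0},{"jaw":0.5,"linear":[0,0,0],"twist":0},{"jaw":0.5,"linear":[0,0,0],"twist":0}]'
python3 - <<'E'
from h import *
go(.46,-.019,.055,-1.2)
c=cams.camera('wrist'); P=cloud(c); m=(P[...,2]>.058)&(P[...,2]<.075)&(c['depth']>0)
k,l,s,ce=cv2.connectedComponentsWithStats(m.astype(np.uint8))
for i in range(1,k):
  if s[i,4]>60: q=P[l==i]; print(ce[i],s[i,4],cv2.minAreaRect((q[:,:2]*1000).astype(np.float32)))
for n in("scene","side"): np.save(f"pics/{n}.npy",cams.camera(n),allow_pickle=True)
E
python3 m.py | egrep 'flange'|grep 'c \[[ 456]'
```

```text
time: 49.8
position: [0.4581, -0.0182, 0.1878]
tool_rot: [1.0, -0.01, -0.002, -0.0]
ft_force: [-0.0, -0.6, -0.0]
grip_width: 0.0436
grip_force: 0.0
t 49.8 p [ 0.4581 -0.0182  0.1878] xaxis deg -1.18 q [-0.28  0.39  1.89 -0.    0.86  1.31] F [-0.  -0.6 -0. ] w 0.0436 gf 0.0
delta cm [ 0.23  0.08 13.28] n 13.3
twist 0.02
[100.56320542  81.43002257] 886 ((562.27294921875, 123.2650375366211), (60.61740493774414, 7.632135391235352), 7.758951663970947)
[450.84350133 102.22104332] 2262 ((541.1226196289062, -154.50857543945312), (42.95037841796875, 42.599422454833984), 54.74998474121094)
[283.82675439 197.91885965] 456 ((463.8200378417969, -18.495492935180664), (10.593522071838379, 35.86354446411133), 89.06857299804688)
scene flange/jar px [254. 195.] n 45 c [461.6 -20.8] wh [36.4 10.2] ang -2.7 z 64.9
scene flange/jar px [320. 208.] n 64 c [558.8 123.4] wh [62.9  7.5] ang 18.3 z 67.8
scene flange/jar px [211. 232.] n 168 c [ 538.9 -155.5] wh [42.3 42. ] ang 81.8 z 73.2
scene flange/jar px [ 15. 312.] n 315 c [ 600.  -604.6] wh [162.8   6.4] ang -23.2 z 67.4
side flange/jar px [454. 129.] n 79 c [ 380.3 -657.3] wh [53.2 40.3] ang -46.7 z 68.4
side flange/jar px [331. 172.] n 61 c [ 530.6 -152.1] wh [45.  30.9] ang 71.8 z 69.0
side flange/jar px [320. 203.] n 39 c [460.4 -18.3] wh [37.8 11.9] ang -6.3 z 65.1
side flange/jar px [267. 214.] n 15 c [527.1 135.6] wh [42.7  3.6] ang -76.3 z 71.2
side flange/jar px [251. 220.] n 70 c [544.5 181.3] wh [60.6  9.5] ang 19.0 z 67.3
```

```bash
python3 -m pendant '[{"jaw":0.5,"linear":[0.2,0.1,3],"twist":0},{"jaw":0.5,"linear":[0,0,4],"twist":0},{"jaw":0.5,"linear":[0,0,4],"twist":0},{"jaw":0.5,"linear":[0,0,1.7],"twist":0},{"jaw":0.5,"linear":[0,0,0.4],"twist":0},{"jaw":0.5,"linear":[0,0,0],"twist":0},{"jaw":0,"linear":[0,0,0],"twist":0},{"jaw":0,"linear":[0,0,0],"twist":0},{"jaw":0,"linear":[0,0,0],"twist":0},{"jaw":0,"linear":[0,0,0],"twist":0},{"jaw":0,"linear":[0,0,0],"twist":0},{"jaw":0,"linear":[0,0,0],"twist":0}]' 40
python3 -m pendant '[{"jaw":0,"linear":[0,0,0],"twist":0},{"jaw":0,"linear":[0,0,0],"twist":0},{"jaw":0,"linear":[0,0,0],"twist":0}]'
python3 -m pendant '[{"jaw":0,"linear":[0,0,-2],"twist":0},{"jaw":0,"linear":[0,0,-3],"twist":0},{"jaw":0,"linear":[0,0,-4],"twist":0},{"jaw":0,"linear":[0,0,-3],"twist":0},{"jaw":0,"linear":[0,0,-2],"twist":0},{"jaw":0,"linear":[0,0,0],"twist":0}]'
python3 -c "
from h import *
go(.4117,-.3453,.2,-2.4)"
```

```text
time: 50.95
position: [0.4616, -0.0202, 0.0589]
tool_rot: [1.0, -0.012, 0.001, 0.0]
ft_force: [0.2, -0.1, 0.2]
grip_width: 0.0117
grip_force: 0.0
time: 51.2
position: [0.4615, -0.0202, 0.0588]
tool_rot: [1.0, -0.012, 0.001, 0.0]
ft_force: [0.3, 1.2, 6.9]
grip_width: 0.0091
grip_force: 40.0
time: 51.7
position: [0.4636, -0.0208, 0.202]
tool_rot: [1.0, -0.011, 0.004, 0.001]
ft_force: [1.2, 0.0, -1.5]
grip_width: 0.01
grip_force: 40.0
t 51.7 p [ 0.4636 -0.0208  0.202 ] xaxis deg -1.31 q [-0.29  0.37  1.87 -0.    0.89  1.31] F [ 1.2  0.  -1.5] w 0.01 gf 40.0
delta cm [-4.45 32.56  0.24] n 32.9
twist 1.09
```

```bash
python3 -m pendant '[{"jaw":0,"linear":[-0.2,2,0],"twist":0.5},{"jaw":0,"linear":[-0.3,3.3,0],"twist":0.5},{"jaw":0,"linear":[-0.4,3.7,0],"twist":0},{"jaw":0,"linear":[-0.5,3.8,0],"twist":0},{"jaw":0,"linear":[-0.5,3.8,0],"twist":0},{"jaw":0,"linear":[-0.4,3.8,0],"twist":0},{"jaw":0,"linear":[-0.4,3.8,0],"twist":0},{"jaw":0,"linear":[-0.4,3.6,0],"twist":0},{"jaw":0,"linear":[-0.3,3,0],"twist":0},{"jaw":0,"linear":[-0.2,1.8,0],"twist":0},{"jaw":0,"linear":[0,0,0],"twist":0},{"jaw":0,"linear":[0,0,0],"twist":0}]'
python3 -c "
from h import *
go(.4117,-.3453,.06,-2.4)"
```

```text
time: 52.7
position: [0.4116, -0.3446, 0.1964]
tool_rot: [1.0, -0.021, -0.001, -0.001]
ft_force: [0.6, 0.3, -1.8]
grip_width: 0.0094
grip_force: 40.0
t 52.7 p [ 0.4116 -0.3446  0.1964] xaxis deg -2.45 q [-0.91  0.47  1.7   0.    0.98  0.71] F [ 0.6  0.3 -1.8] w 0.0094 gf 40.0
delta cm [ 0.04  0.11 13.64] n 13.6
twist -0.05
```

```bash
python3 -m pendant '[{"jaw":0,"linear":[0,0,2],"twist":0},{"jaw":0,"linear":[0,0,4],"twist":0},{"jaw":0,"linear":[0,0,4],"twist":0},{"jaw":0,"linear":[0,0,3],"twist":0},{"jaw":0,"linear":[0,0,0.8],"twist":0},{"jaw":0,"linear":[0,0,0.3],"twist":0},{"jaw":0,"linear":[0,0,0.2],"twist":0},{"jaw":0,"linear":[0,0,0],"twist":0},{"jaw":0,"linear":[0,0,0],"twist":0}]'
python3 -m pendant '[{"jaw":0,"linear":[0,0,0.2],"twist":0},{"jaw":0,"linear":[0,0,0.1],"twist":0},{"jaw":0,"linear":[0,0,0.1],"twist":0},{"jaw":0,"linear":[0,0,0],"twist":0}]'
```

```text
time: 53.45
position: [0.4136, -0.3453, 0.0569]
tool_rot: [1.0, -0.02, 0.001, 0.001]
ft_force: [-0.3, -0.1, -1.1]
grip_width: 0.0097
grip_force: 40.0
time: 53.78
position: [0.4126, -0.3447, 0.0516]
tool_rot: [1.0, -0.02, 0.0, 0.0]
ft_force: [-0.6, -0.8, -1.7]
grip_width: 0.0098
grip_force: 40.0
```

Now release, lift clear, and look.

```bash
python3 -m pendant '[{"jaw":0,"linear":[0,0,0.1],"twist":0},{"jaw":0,"linear":[0,0,0.05],"twist":0},{"jaw":0,"linear":[0,0,0],"twist":0}]'
python3 -m pendant '[{"jaw":0.3,"linear":[0,0,0],"twist":0},{"jaw":0.45,"linear":[0,0,0],"twist":0},{"jaw":0.45,"linear":[0,0,0],"twist":0},{"jaw":0.45,"linear":[0,0,0],"twist":0},{"jaw":0.45,"linear":[0,0,0],"twist":0},{"jaw":0.45,"linear":[0,0,-2],"twist":0},{"jaw":0.45,"linear":[0,0,-4],"twist":0},{"jaw":0.45,"linear":[0,0,-4],"twist":0},{"jaw":0.45,"linear":[0,0,-4],"twist":0},{"jaw":0.45,"linear":[0,0,-4],"twist":0},{"jaw":0.45,"linear":[0,0,-2],"twist":0},{"jaw":0.45,"linear":[0,0,0],"twist":0}]'
python3 - <<'E'
from h import *
obs()
c=cams.camera("scene"); cv2.imwrite("pics/f1.png",cv2.resize(c["color"][150:330,90:360],(800,533),interpolation=cv2.INTER_CUBIC))
c=cams.camera("wrist"); cv2.imwrite("pics/f2.png",c["color"])
P=cloud(c); m=(P[...,2]>.05)&(P[...,2]<.068)&(c['depth']>0)
k,l,s,ce=cv2.connectedComponentsWithStats(m.astype(np.uint8))
for i in range(1,k):
  if s[i,4]>60: q=P[l==i]; print(ce[i],s[i,4],cv2.minAreaRect((q[:,:2]*1000).astype(np.float32)),np.median(q[:,2]))
E
```

```text
time: 54.03
position: [0.4127, -0.3447, 0.0508]
tool_rot: [1.0, -0.02, 0.0, 0.0]
ft_force: [-0.4, 1.0, 6.8]
grip_width: 0.0098
grip_force: 40.0
time: 55.03
position: [0.4148, -0.347, 0.2553]
tool_rot: [1.0, -0.02, 0.004, 0.005]
ft_force: [-0.2, -0.7, 0.0]
grip_width: 0.039
grip_force: 0.0
t 55.03 p [ 0.4148 -0.347   0.2553] xaxis deg -2.31 q [-0.9   0.39  1.63  0.    1.11  0.71] F [-0.2 -0.7  0. ] w 0.039 gf 0.0
[522.98599671  52.14662273] 1214 ((533.5224609375, -596.7971801757812), (103.11848449707031, 47.92744445800781), 23.773391723632812) 0.05855971369923521
[102.5591716  76.0147929] 338 ((538.3773803710938, -167.7701873779297), (17.60260009765625, 42.07695007324219), 78.26060485839844) 0.060433653159976064
[238.32682927  70.9       ] 410 ((536.5311889648438, -307.1466064453125), (11.0682373046875, 35.76615524291992), 88.96182250976562) 0.05716606723834014
[280.88993711 132.82389937] 318 ((473.89202880859375, -346.6960754394531), (9.65959644317627, 35.1317024230957), 87.77169036865234) 0.05719102809262716
[280.86394558 187.36734694] 294 ((415.22637939453125, -343.7502746582031), (11.118542671203613, 35.218482971191406), 87.70528411865234) 0.05716614970253134
[548.63432836 202.97263682] 402 ((384.29150390625, -645.3076171875), (15.503458023071289, 39.30467224121094), 81.30901336669922) 0.05873421099163026
```

View pics/f1.png

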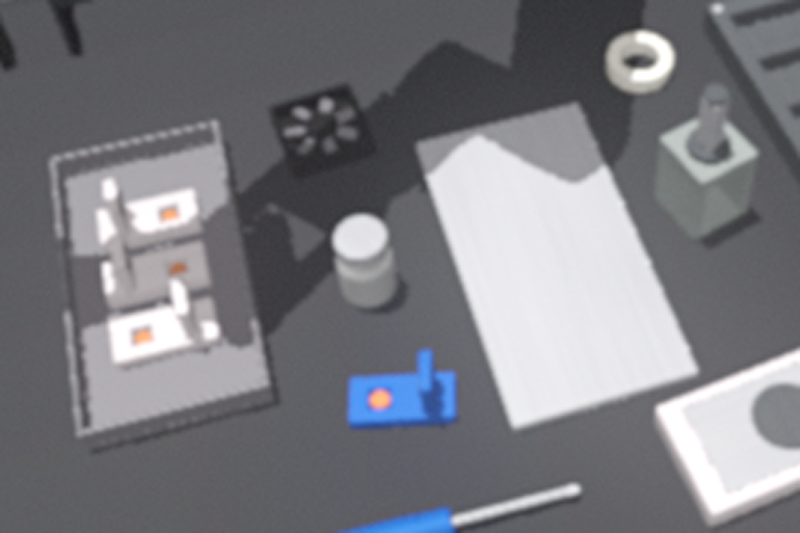

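View pics/f2.png

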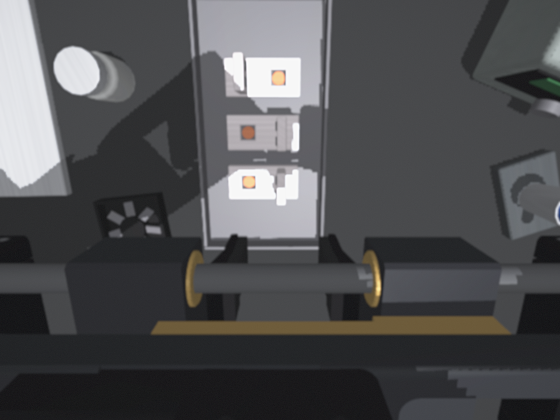

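The pictures show three brackets flat in a row in the tray, with spots at (278,77), (248,132) and (249,182) in the wrist view. The plate is bare, the punch hangs upright in its stand, and the other things are where they were. I'll hand it in.

```bash
python3 -m pendant '[{"jaw":0.45,"linear":[0,0,0],"twist":0},{"jaw":0.45,"linear":[0,0,0],"twist":0},{"jaw":0.45,"linear":[0,0,0],"twist":0}]' && python3 -c "
from rig import robot
print(robot.hand_in())"
```

```text
time: 55.38
position: [0.412, -0.3438, 0.2479]
tool_rot: [1.0, -0.02, -0.001, -0.002]
ft_force: [0.5, -0.2, 0.5]
grip_width: 0.0387
grip_force: 0.0
the job is handed in; nothing more can be done
None
```

I handed the job in at about 55 s: all three brackets snapped under the punch and now lie flat side by side in the tray, the punch hangs upright in its stand, and nothing else was moved; the hand-in returned no verdict.

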